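# Change over the training box and close it

### The arm

A 7-joint arm with a two-finger parallel gripper is mounted at the origin on the work surface. World frame = base frame: x ahead of the robot, y to its left, z up, the work surface at z = 0. Lengths are in m, angles in rad, forces in N, time in s.
With the tool pointing down it reaches from about 0.4 to 0.85 m from the base axis. Payload 4.4 kg.
Tool frame: the origin (TCP) lies midway between the tips of the shut fingers; the grasp point (between the pads) lies hold_point_z behind it (hold_point_z is the distance from the TCP to the grasp point, in m); z points along the fingers, y is the line along which they close (so a half turn about z gives the same grasp; the last joint's range is limited). The gripper opens to 94 mm and grips with 3 to 60 N. Pads are 16 mm wide; open, the fingers measure 119 mm over their backs; the gripper's body (75 mm by 177 mm) begins 78 mm behind the grasp point.
Start: joints at [-1.353, 0.628, 0.038, 1.517, -0.027, 0.996, -0.02], TCP at [0.182, 0.624, 0.176] pointing down, gripper open.
Joint ranges: [-3.06, 3.06], [-0.37, 2.12], [-1.25, 1.32], [0.18, 2.47], [-1.1, 4.24], [0.23, 1.98], [-2.94, 2.94]. Speed limits (rad/s): [2.57, 2.57, 3.14, 3.14, 3.14, 3.14, 3.14].

### API

Orientations are given as a 3x3 rotation matrix whose columns are the frame's x, y, z axes.
In Python, from bench import * gives the robot as it stands.
- The arm moves only by the tool send_rows, never from a script. Its argument "rows" is one flat list of numbers, 7 for each row, row after row: the shift along the tool's x, y, z each as a share of 0.02 m, from -1 to 1, then the turn, a rotation vector about the tool's x, y, z each as a share of 0.12 rad, from -1 to 1, then the closure, from -1 (fully open) to 1 (shut). A call has 1 to 12 rows; each row shifts and turns the commanded pose from where the row before left it, along the tool's axes as they then stand; what a row does not reach is not made up. A row lasts 1/10 s, in which the tool goes at most 50 mm and 8.59 degrees, less where a joint would pass 70% of its speed; a pose out of reach is approached as far as the arm can. A call with a number of a shift or a turn outside -1 to 1 is refused whole. A call with a gripper value outside its range is refused whole. The fingers move at their own pace and stop on an object; "grip_force" is the grip in N (left out, the last holds). Time passes only in rows, so rows that do not move let the fingers close. It gives the time, the measured TCP pose, the force, the opening and the grip force at its end, in the units of the state.
- sense(): the state, without advancing time (a new reading comes with each control period).
- get_image(name): name is "scene" or "side" or "wrist"; returns a dict with "pixels" (420x560x3 uint8, red, green, blue), "fx", "fy", "cx", "cy" (pixels), "position" and "orientation" of the camera in the world; the wrist camera has in their place "T_tool_cam" (4x4, takes a point from camera to tool coordinates, whose origin is the TCP and whose axes are the flange's). Camera axes: x right, y down, z forward; pixel columns grow to the right and rows downward; lengths in m; the calibration is good to about 2 mm. A picture is of the moment at which its call begins: read the wrist's pose just before it. There is no depth.
- hand_in(): hands the job in; it is judged then, once.
The state is a dict: "time_s": time; "qpos": joint angles; "qvel": joint speeds; "joint_efforts": joint torques, N m; "ee_pos": TCP position; "ee_rot": TCP orientation; "ft_force": force on the tool from outside, world axes, zero at the start; "moment": the same for the moment, N m; "grip_width": finger opening in m; "grip_force": force on a finger pad.
Only numpy, scipy, OpenCV 4.12 (cv2) and the standard library are available. Lean on these libraries where they do the work, as an engineer would, in place of code of your own. Each camera call takes 0.05 s, during which the arm holds its last target. There are 200 camera calls.

### The job

Change over the training box: take every used cartridge (grey with red knob) out of it into the orange tray and put every fresh one (white with blue knob) from the mat into the box. With all of them in place, press the lid fully shut past its catch, leaving the vent cap loose so that the trapped air escapes; only then screw the blue vent cap fully tight. Leave the other things on the bench where they are.

Things in the scene. Friction and masses are not known exactly. Their poses are not given: they have to be found in the camera images.
- box: clear-walled training box, fixed, white base. Origin: centre of underside; x points from the front (catch) side to the hinge side, away from the robot. Outside 132 mm (x) by 228 mm (y), walls 6 mm, rim 88 mm and inner floor 6 mm above the table; holds three cartridges standing in a row along y, 70 mm apart. A white vent tank 90 x 96 x 55 mm high adjoins its +y end.
- lid (a joint): lid, white frame round a clear pane, 132 x 228 x 8 mm, hinged on the box's +x rim. 0 = shut, 1.57 = upright, starts about 1.7 to 1.9, limit 2.0. Stiff hinge (0.28 N m): stays where left, can be pushed over by its outer face. At about 0.10 rad a nib under its front lip meets the sprung catch on the box's front; it must be pressed past it (10 to 15 N on the pad), then snaps to 0 and is held.
- lid_hinge (a point): point on the lid's hinge axis, middle of its length, at the level of the lid's underside (88.5 mm above the table); the axis runs along the box's y
- lid_pad (a point): centre of the top of the orange press pad (70 x 30 mm) on the lid's outer face; in the lid 115 mm from the hinge axis and 12 mm above the lid's underside
- lid_edge (a point): middle of the lid's free front edge (end of an 80 mm wide lip), 150 mm from the hinge axis
- vent_cap (a joint): captive blue screw cap on the vent tank, 42 mm across, 66 to 96 mm above the table, axis vertical. 0 = tight against its stop (white pointer line then points to the red mark on the front of the tank); grows as it is unscrewed, anticlockwise from above, to 2.6. Tighten clockwise. Does not rise, stays where left, friction 0.06 N m; more than one grasp may be needed.
- cap_grip (a point): point on the cap's axis, 84 mm above the table, the height to grip it; 57 mm from the end wall of the box
- tray: orange open tray for used cartridges, fixed, 250 mm along x, 130 mm along y, 40 mm high, wall and floor 5 mm; origin at the centre of its underside; stands left or right of the box
- mat: black rubber mat, fixed, 250 x 140 x 4 mm thick, on which the fresh cartridges stand; origin at the centre of its underside; on the other side of the box from the tray
- fresh1: fresh cartridge: square block 48 x 48 x 42 mm high, a round grip knob 24 mm across and 34 mm tall on the middle of its top (76 mm high in all, about 0.14 kg). Origin: centre of its underside, z along the knob. Does not roll. May be absent (None from the start). White block, blue knob and band; starts standing on the mat.
- fresh2: fresh cartridge: square block 48 x 48 x 42 mm high, a round grip knob 24 mm across and 34 mm tall on the middle of its top (76 mm high in all, about 0.14 kg). Origin: centre of its underside, z along the knob. Does not roll. May be absent (None from the start). White block, blue knob and band; starts standing on the mat.
- fresh3: fresh cartridge: square block 48 x 48 x 42 mm high, a round grip knob 24 mm across and 34 mm tall on the middle of its top (76 mm high in all, about 0.14 kg). Origin: centre of its underside, z along the knob. Does not roll. May be absent (None from the start). White block, blue knob and band; starts standing on the mat.
- used1: used cartridge: square block 48 x 48 x 42 mm high, a round grip knob 24 mm across and 34 mm tall on the middle of its top (76 mm high in all, about 0.14 kg). Origin: centre of its underside, z along the knob. Does not roll. May be absent (None from the start). Grey block, red knob and band; starts standing in the box.
- used2: used cartridge: square block 48 x 48 x 42 mm high, a round grip knob 24 mm across and 34 mm tall on the middle of its top (76 mm high in all, about 0.14 kg). Origin: centre of its underside, z along the knob. Does not roll. May be absent (None from the start). Grey block, red knob and band; starts standing in the box.
- collar: bystander, not to be disturbed: black ring 50 mm across, 30 mm high; origin at the centre of its underside
- flange_tube: bystander, not to be disturbed: white tube 56 mm across, 108 mm high, upright on an 80 mm square flange; origin at the centre of its underside
- brass_pot: bystander, not to be disturbed: brass pot 68 mm across, 70 mm high; origin at the centre of its underside
- spray_jar: bystander, not to be disturbed: bottle 60 mm across, 120 mm high; origin at the centre of its underside
- port_stand: bystander, not to be disturbed: black cylinder with three thin steel rods, 114 mm high, on a 90 mm square white plate; origin at the centre of its underside
Mind the look-alikes: they are no part of the job. Leave any green look-alike of the used2 alone.

How it is judged:
On the way, in this order (a step that is already met when the one before it is completed fails the run):
1. with the lid still open, every used cartridge lies in the tray and every fresh one in the box (x of fresh1 in the frame of box between -0.062 and 0.062 m and y of fresh1 in the frame of box between -0.11 and 0.11 m and z of each of fresh1, fresh2, fresh3 in the frame of box below 0.05 m and linear speed of each of fresh1, fresh2, fresh3, used1, used2 below 0.05 m/s and x of fresh2 in the frame of box between -0.062 and 0.062 m and y of fresh2 in the frame of box between -0.11 and 0.11 m and x of fresh3 in the frame of box between -0.062 and 0.062 m and y of fresh3 in the frame of box between -0.11 and 0.11 m and x of used1 in the frame of tray between -0.122 and 0.122 m and y of used1 in the frame of tray between -0.062 and 0.062 m and z of each of used1, used2 in the frame of tray below 0.05 m and x of used2 in the frame of tray between -0.122 and 0.122 m and y of used2 in the frame of tray between -0.062 and 0.062 m and value of joint lid above 0.2 rad), for 0.2 s.
2. the lid is pressed fully shut past its catch, the vent cap still loose (value of joint lid below 0.03 rad and value of joint vent_cap above 0.5 rad), for 0.2 s.
3. the vent cap is screwed tight (value of joint vent_cap below 0.1 rad and value of joint lid below 0.03 rad), for 0.2 s.
At the end, for the whole second after the job is handed in: every used cartridge present is at rest inside the tray, every fresh one inside the box (origin inside the walls, less than 50 mm above the bottom), the lid is shut to within 0.03 rad (held by its catch) and the vent cap is within 0.10 rad of its tight stop (all of step 3 and x of fresh1 in the frame of box between -0.062 and 0.062 m and y of fresh1 in the frame of box between -0.11 and 0.11 m and z of each of fresh1, fresh2, fresh3 in the frame of box below 0.05 m and x of fresh2 in the frame of box between -0.062 and 0.062 m and y of fresh2 in the frame of box between -0.11 and 0.11 m and x of fresh3 in the frame of box between -0.062 and 0.062 m and y of fresh3 in the frame of box between -0.11 and 0.11 m and x of used1 in the frame of tray between -0.122 and 0.122 m and y of used1 in the frame of tray between -0.062 and 0.062 m and z of each of used1, used2 in the frame of tray below 0.05 m and linear speed of each of used1, used2 below 0.05 m/s and x of used2 in the frame of tray between -0.122 and 0.122 m and y of used2 in the frame of tray between -0.062 and 0.062 m); the robot touches nothing.
It fails at once if the collar is moved more than 4 cm (distance of collar from where it was at the start of the episode above 0.04 m).
It fails at once if the flange_tube is moved more than 4 cm (distance of flange_tube from where it was at the start of the episode above 0.04 m).
It fails at once if the brass_pot is moved more than 4 cm (distance of brass_pot from where it was at the start of the episode above 0.04 m).
It fails at once if the spray_jar is moved more than 4 cm (distance of spray_jar from where it was at the start of the episode above 0.04 m).
It fails at once if the port_stand is moved more than 4 cm (distance of port_stand from where it was at the start of the episode above 0.04 m).
Of fresh1, fresh2, fresh3 only 2 to 3 are there at a start; the rules pass over those that are not, and their reading is None.
Of used1, used2 only 1 to 2 are there at a start; the rules pass over those that are not, and their reading is None.
At some moment in a run one of fresh1, fresh2, fresh3 may be knocked a few centimetres aside while the robot is not near it.
Once in a run the grip may slacken for a moment while it holds something.
It also fails if it takes over 210 s, if anything falls off the work surface, if the arm or the gripper's body presses on something with over 40 N, if the wrist force passes 120 N, or if a joint passes its speed limit or range.

## Working session

There is one attempt and no reset: what is moved stays moved. The work goes in short steps, Python scripts to look and compute and a tool call to move; the robot and the scene stay as the last step left them, time stands still between calls to the robot, and variables do not carry over. Pictures are saved under pics/ and viewed, at most 14 in all, crops included, and the job is handed in when it is done.

Besides the shell and the picture viewer there is one more tool, called after "Request:" as name(argument=value, ...) on one line, values as JSON. send_rows: Moves the arm, as the interface text tells. Its arguments: {"type":"object","properties":{"rows":{"type":"array","items":{"type":"number","minimum":-1,"maximum":1}},"grip_force":{"type":"number"}},"required":["rows"]}

```bash
mkdir -p pics; ls
python3 - <<'E'
from bench import *
import cv2
s=sense(); print({k:(np.round(v,3).tolist() if hasattr(v,'__len__') else v) for k,v in s.items()} if 'np' in globals() else s)
import numpy as np
for n in ("scene","side"):
    im=get_image(n); cv2.imwrite(f"pics/{n}0.png",im["pixels"][:,:,::-1]); print(n,{k:v for k,v in im.items() if k!="pixels"})
E
```

```text
pics
{'time_s': 0.0, 'qpos': array([-1.35280381,  0.62933098,  0.03845637,  1.51836419, -0.02697308,
        0.99623771, -0.01999879]), 'qvel': array([ 0.00075398,  0.00086386, -0.00105936, -0.00038504,  0.00069078,
       -0.00024434,  0.00234917]), 'joint_efforts': array([ 9.67030865e-04, -5.49722242e+01,  1.14403166e+00, -1.86637348e+01,
       -5.21851983e-02,  2.37435289e-02,  1.53422989e-04]), 'ee_pos': array([0.18179306, 0.62333067, 0.17526545]), 'ee_rot': array([[-9.60001658e-01,  2.79993942e-01, -4.58213680e-04],
       [ 2.79994312e-01,  9.60000040e-01, -1.76333254e-03],
       [-5.38372786e-05, -1.82109939e-03, -9.99998340e-01]]), 'ft_force': array([ 0.02359437, -0.10388534, -0.23540876]), 'moment': array([0.05688007, 0.00330579, 0.01086192]), 'grip_force': 0.0, 'grip_width': 0.09364983898897246}
scene {'fx': 382.33267153284083, 'fy': 382.33267153284083, 'cx': 283.4153315107512, 'cy': 205.01333840653953, 'position': array([ 1.02664054, -0.54362341,  0.82606784]), 'orientation': array([[ 0.82825013,  0.37146837, -0.41953901],
       [ 0.55995313, -0.57713537,  0.59444702],
       [-0.02131254, -0.727273  , -0.68601732]])}
side {'fx': 494.53920590043396, 'fy': 494.53920590043396, 'cx': 281.4526950817989, 'cy': 208.40728754937894, 'position': array([ 0.38763248, -1.22618997,  0.98715816]), 'orientation': array([[ 0.99034768, -0.09594072,  0.10003425],
       [-0.13664801, -0.55495882,  0.82057786],
       [-0.02321194, -0.82632686, -0.56271229]])}
```

```bash
cd pics; python3 -c "
import cv2
for n in ('scene','side'):
    cv2.imwrite(n+'0b.png',cv2.resize(cv2.imread(n+'0.png'),(800,600),interpolation=cv2.INTER_CUBIC))"
```

```text
(no output)
```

View pics/scene0b.png

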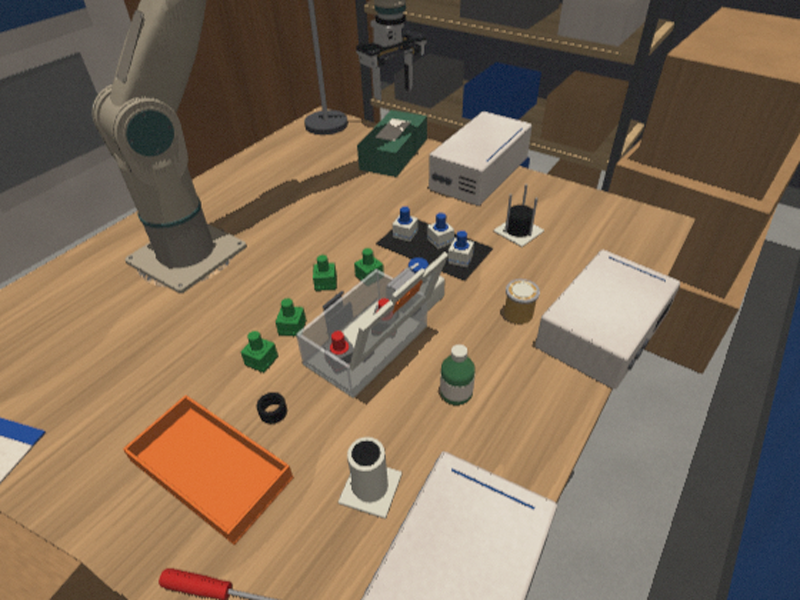

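View pics/side0b.png

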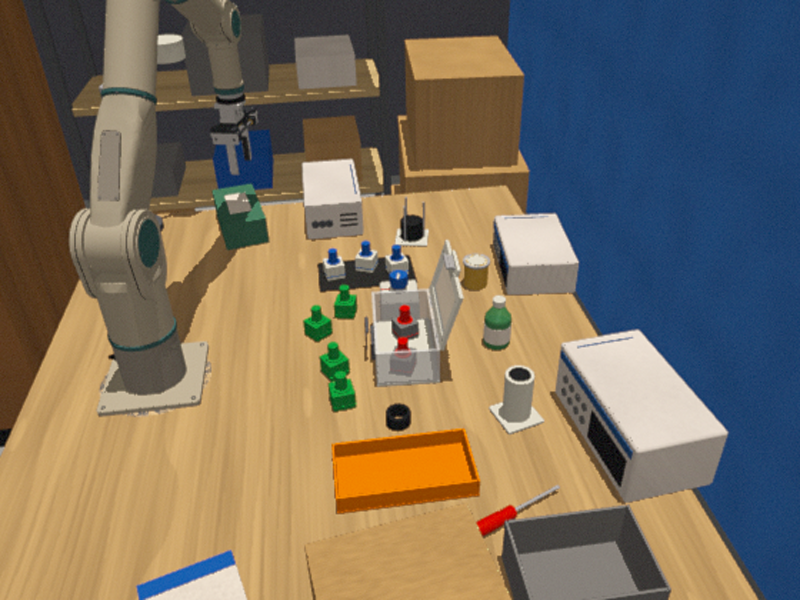

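```bash
cd pics; python3 -c "
import cv2
a=cv2.imread('scene0.png')[140:290,165:365]
cv2.imwrite('sceneC.png',cv2.resize(a,None,fx=4,fy=4,interpolation=cv2.INTER_CUBIC))
a=cv2.imread('side0.png')[160:300,205:355]
cv2.imwrite('sideC.png',cv2.resize(a,None,fx=4,fy=4,interpolation=cv2.INTER_CUBIC))"
```

```text
(no output)
```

View pics/sceneC.png

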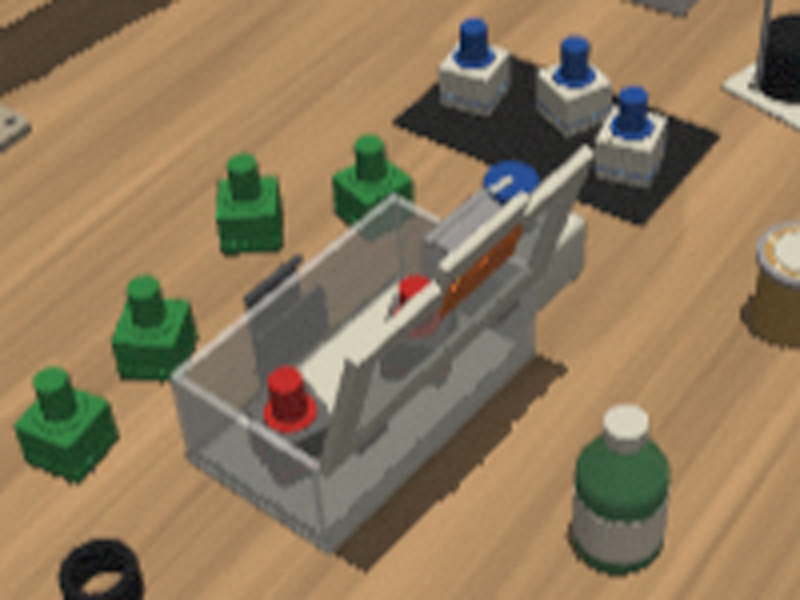

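View pics/sideC.png

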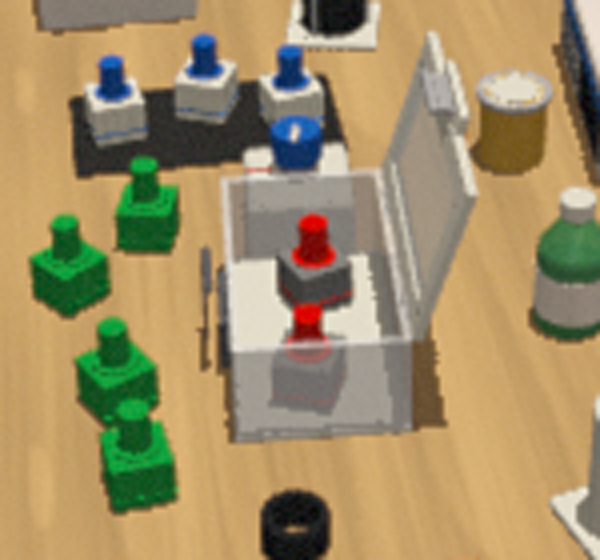

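```bash
cat > geo.py <<'E'
import numpy as np
C={'scene':(382.3327,283.4153,205.0133,np.array([1.02664054,-0.54362341,0.82606784]),np.array([[0.82825013,0.37146837,-0.41953901],[0.55995313,-0.57713537,0.59444702],[-0.02131254,-0.727273,-0.68601732]])),
'side':(494.5392,281.4527,208.4073,np.array([0.38763248,-1.22618997,0.98715816]),np.array([[0.99034768,-0.09594072,0.10003425],[-0.13664801,-0.55495882,0.82057786],[-0.02321194,-0.82632686,-0.56271229]]))}
def pt(cam,u,v,z):
    f,cx,cy,p,R=C[cam]; d=R@np.array([(u-cx)/f,(v-cy)/f,1.]); return p+d*(z-p[2])/d[2]
def crop(cam,u,v,z,o=None,s=4):
    o=o or {'scene':(165,140),'side':(205,160)}[cam]
    return pt(cam,(u+.5)/s-.5+o[0],(v+.5)/s-.5+o[1],z)
def full(cam,u,v,z): return pt(cam,(u+.5)*.7-.5,(v+.5)*.7-.5,z)
E
python3 - <<'E'
from geo import *
P=[('A',.088,(175,377),(232,352)),('B',.088,(323,468),(410,340)),('D',.088,(397,197),(222,180)),('Cc',.088,None,(383,170)),
('A0',0,(190,455),(234,440)),('B0',0,(328,550),(410,428)),
('u1',.082,(286,375),(307,313)),('u2',.082,(415,283),(313,222)),('f1',.080,(474,26),(110,62)),('f2',.08,(575,44),(204,42)),('f3',.08,(634,95),(290,51)),('cap',.096,(511,178),(296,126)),
('g1',.076,(52,376),(133,408)),('g2',.076,(145,286),(113,326)),('g3',.076,(243,163),(65,222)),('g4',.076,(370,143),(145,164)),('collar',.03,(101,560),(296,502))]
for n,z,a,b in P:
    print(n,*[np.round(crop(c,*q,z)[:2],4) for c,q in (('scene',a),('side',b)) if q])
print('tray')
for z,a,b in [(.04,(187,399),(332,443)),(.04,(125,452),(335,495)),(.04,(290,470),(464,431)),(.04,(236,530),(478,480))]:
    print(np.round(full('scene',*a,z)[:2],4),np.round(full('side',*b,z)[:2],4))
for n,z,a,b in [('pot',.07,(522,289),(476,263)),('jar',.12,(459,353),(498,302)),('tube',.108,(367,452),(519,377))]:
    print(n,np.round(full('scene',*a,z)[:2],4),np.round(full('side',*b,z)[:2],4))
E
```

```text
A [ 0.4716 -0.1018] [ 0.4661 -0.1057]
B [ 0.6003 -0.1087] [ 0.5956 -0.1133]
D [0.4879 0.1222] [0.4816 0.1187]
Cc [0.6138 0.1108]
A0 [ 0.4642 -0.0986] [ 0.4641 -0.1011]
B0 [ 0.5949 -0.1093] [ 0.5969 -0.1092]
u1 [ 0.5277 -0.0568] [ 0.5269 -0.0613]
u2 [0.5484 0.0602] [0.5478 0.0553]
f1 [0.4061 0.344 ] [0.4015 0.3401]
f2 [0.4922 0.3674] [0.4893 0.3613]
f3 [0.5685 0.3328] [0.5653 0.331 ]
cap [0.5521 0.1778] [0.5508 0.1777]
g1 [ 0.3926 -0.1389] [ 0.3911 -0.1421]
g2 [ 0.3855 -0.0411] [ 0.3823 -0.0452]
g3 [0.3553 0.1011] [0.3516 0.0977]
g4 [0.4233 0.1736] [0.4214 0.1718]
collar [ 0.4948 -0.21  ] [ 0.4978 -0.2074]
tray
[ 0.3753 -0.2949] [ 0.364  -0.2918]
[ 0.374  -0.4201] [ 0.3624 -0.4134]
[ 0.6206 -0.2955] [ 0.6091 -0.3004]
[ 0.6199 -0.4087] [ 0.6085 -0.4193]
pot [0.7562 0.2494] [0.7517 0.2324]
jar [ 0.7535 -0.0044] [ 0.7427 -0.0121]
tube [ 0.7308 -0.2331] [ 0.725  -0.2445]
```

```bash
cat >> geo.py <<'E'
from bench import *
def need(x,y,z,yaw=-0.065):
    "shares (20 mm / .12 rad) in tool axes; yaw = world angle of tool y from world y"
    s=sense(); R=np.array(s['ee_rot']); p=np.array(s['ee_pos'])
    d=R.T@(np.array([x,y,z])-p)/.02; cy=np.arctan2(-R[0,1],R[1,1])
    c,sn=np.cos(yaw),np.sin(yaw); T=np.array([[-c,-sn,0],[-sn,c,0],[0,0,-1.]])
    from scipy.spatial.transform import Rotation as Ro
    print('t',round(s['time_s'],1),'pos',np.round(p,4),'shift',np.round(d,2),'rot',np.round(Ro.from_matrix(R.T@T).as_rotvec()/.12,2),'w',round(s['grip_width'],4),'gf',round(s['grip_force'],1),'F',np.round(s['ft_force'],1))
def wpix(name):
    import cv2
    s=sense(); im=get_image('wrist'); cv2.imwrite(f'pics/{name}.png',im['pixels'][:,:,::-1])
    T=np.array(im['T_tool_cam']); R=np.array(s['ee_rot']); p=np.array(s['ee_pos'])
    np.savez(f'pics/{name}.npz',R=R@T[:3,:3],p=p+R@T[:3,3],k=[im['fx'],im['cx'],im['cy']]); return im
def wpt(name,u,v,z,s=1):
    q=np.load(f'pics/{name}.npz'); f,cx,cy=q['k']; u,v=(u+.5)/s-.5,(v+.5)/s-.5
    d=q['R']@np.array([(u-cx)/f,(v-cy)/f,1.]); return q['p']+d*(z-q['p'][2])/d[2]
E
python3 -c "
from geo import *
import bench
print(getattr(bench,'hold_point_z',None),[n for n in dir(bench) if n[0]!='_'][:40])
im=wpix('w0'); print(im['T_tool_cam'],im['fx'])
need(.548,.058,.22)"
```

```text
0.0188 ['MotionError', 'get_image', 'hand_in', 'hold_point_z', 'sense']
[[-5.93866760e-04 -9.65306598e-01 -2.61118399e-01  7.59880927e-02]
 [ 9.99999821e-01 -5.90741210e-04 -9.04580693e-05  4.88938664e-04]
 [-6.69336279e-05 -2.61118406e-01  9.65306777e-01 -2.09589234e-01]
 [ 0.00000000e+00  0.00000000e+00  0.00000000e+00  1.00000000e+00]] 372.9602442063894
t 0.1 pos [0.1818 0.6235 0.1755] shift [-25.49 -22.02  -2.19] rot [-0.01 -0.   -1.82] w 0.094 gf 0.0 F [-0.7 -0.7  0.2]
```

Request:
send_rows(rows=[0,0,-1,0,0,-0.9,-1,0,0,-1,0,0,-0.9,-1])

```text
time_s: 0.35
ee_pos: [0.1817, 0.6232, 0.2156]
ee_rot: [[-0.998, 0.063, -0.0], [0.063, 0.998, -0.003], [0.0, -0.003, -1.0]]
ft_force: [-0.2, 0.9, 0.6]
grip_width: 0.0942
grip_force: 0.0
```

```bash
python3 -c "
from geo import *
need(.49,.31,.22)"
```

```text
t 0.3 pos [0.1817 0.6232 0.2156] shift [-16.38 -14.65  -0.19] rot [-0.02 -0.    0.01] w 0.0942 gf 0.0 F [-0.2  0.9  0.6]
```

Request:
send_rows(rows=[-0.57,-0.97,-0.3,0,0,0,-1,-0.57,-0.97,-0.3,0,0,0,-1,-0.57,-0.97,-0.3,0,0,0,-1,-0.57,-0.97,-0.3,0,0,0,-1,-0.57,-0.97,-0.3,0,0,0,-1,-0.57,-0.97,-0.3,0,0,0,-1,-0.57,-0.97,-0.3,0,0,0,-1,-0.57,-0.97,-0.3,0,0,0,-1,-0.57,-0.97,-0.3,0,0,0,-1,-0.57,-0.97,-0.3,0,0,0,-1,-0.57,-0.97,-0.3,0,0,0,-1,-0.57,-0.97,-0.3,0,0,0,-1])

```text
time_s: 1.55
ee_pos: [0.3029, 0.3814, 0.2883]
ee_rot: [[-0.998, 0.068, -0.0], [0.068, 0.998, -0.0], [0.0, -0.0, -1.0]]
ft_force: [0.8, 0.2, 0.3]
grip_width: 0.094
grip_force: 0.0
```

Request:
send_rows(rows=[-0.57,-0.97,0,0,0,0,-1,-0.57,-0.97,0,0,0,0,-1,-0.57,-0.97,0,0,0,0,-1,-0.57,-0.97,0,0,0,0,-1,-0.57,-0.97,0,0,0,0,-1,-0.57,-0.97,0,0,0,0,-1,-0.57,-0.97,0,0,0,0,-1,-0.57,-0.97,0,0,0,0,-1,-0.57,-0.97,0,0,0,0,-1,-0.57,-0.97,0,0,0,0,-1,-0.57,-0.97,0,0,0,0,-1,-0.57,-0.97,0,0,0,0,-1])

```text
time_s: 2.75
ee_pos: [0.4235, 0.14, 0.2881]
ee_rot: [[-0.998, 0.068, -0.0], [0.068, 0.998, -0.0], [0.0, -0.0, -1.0]]
ft_force: [-0.3, 0.7, -0.0]
grip_width: 0.0938
grip_force: 0.0
```

Request:
send_rows(rows=[-0.57,-0.97,0,0,0,0,-1,-0.57,-0.97,0,0,0,0,-1,-0.57,-0.97,0,0,0,0,-1,-0.57,-0.97,0,0,0,0,-1,-0.57,-0.97,0,0,0,0,0,-0.57,-0.97,0,0,0,0,0,0,0,0,0,0,0,0])

```text
time_s: 3.45
ee_pos: [0.4845, 0.017, 0.288]
ee_rot: [[-0.997, 0.073, 0.0], [0.073, 0.997, -0.002], [-0.0, -0.002, -1.0]]
ft_force: [-1.1, -0.9, 0.3]
grip_width: 0.0733
grip_force: 0.0
```

```bash
python3 -c "
from geo import *
import cv2
wpix('w1'); cv2.imwrite('pics/w1b.png',cv2.resize(cv2.imread('pics/w1.png'),(784,588),interpolation=cv2.INTER_CUBIC))
need(.548,.058,.063-.0188)"
```

```text
t 3.5 pos [0.4837 0.0191 0.2879] shift [-3.08  2.17 12.18] rot [-0.   -0.01 -0.05] w 0.0694 gf 0.0 F [ 0.4  1.1 -0.2]
```

View pics/w1b.png

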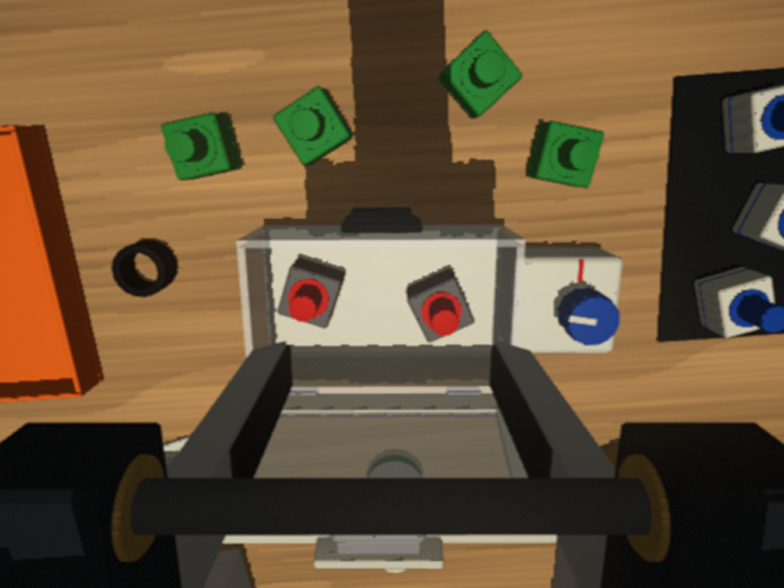

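```bash
python3 -c "
from geo import *
for n,u,v,z in [('u1',303,309,.082),('u2',445,320,.082),('cap',594,320,.096),('A',240,242,.088),('D',525,242,.088),('f3',773,318,.08)]: print(n,np.round(wpt('w1',u,v,z,1.4),4))
need(.548,.058,.063-.0188)"
```

```text
u1 [ 0.5292 -0.0591  0.082 ]
u2 [0.5474 0.0582 0.082 ]
cap [0.5515 0.177  0.096 ]
A [ 0.4687 -0.1012  0.088 ]
D [0.4852 0.1238 0.088 ]
f3 [0.5663 0.3326 0.08  ]
t 3.5 pos [0.4837 0.0191 0.2879] shift [-3.08  2.17 12.18] rot [-0.   -0.01 -0.05] w 0.0694 gf 0.0 F [ 0.4  1.1 -0.2]
```

Request:
send_rows(rows=[-1,0.72,0.97,0,0,0,0,-1,0.72,0.97,0,0,0,0,-1,0.72,0.97,0,0,0,0,-0.1,0,0.97,0,0,0,0,0,0,0.97,0,0,0,0,0,0,0.97,0,0,0,0,0,0,0.97,0,0,0,0,0,0,0.97,0,0,0,0,0,0,0.97,0,0,0,0,0,0,0.97,0,0,0,0,0,0,0.6,0,0,0,0,0,0,0,0,0,0,0])

```text
time_s: 4.7
ee_pos: [0.5468, 0.0601, 0.0807]
ee_rot: [[-0.998, 0.067, -0.004], [0.067, 0.998, 0.0], [0.004, -0.0, -1.0]]
ft_force: [-0.2, -0.6, 0.2]
grip_width: 0.0469
grip_force: 0.0
```

```bash
python3 -c "
from geo import *
need(.5475,.058,.052)"
```

```text
t 4.7 pos [0.5468 0.0601 0.0807] shift [-0.05 -0.1   1.44] rot [-0.   -0.03 -0.01] w 0.0469 gf 0.0 F [-0.2 -0.6  0.2]
```

Request:
send_rows(rows=[0,-0.1,0.7,0,0,0,0,0,0,0.7,0,0,0,0,0,0,0,0,0,0,1,0,0,0,0,0,0,1,0,0,0,0,0,0,1,0,0,0,0,0,0,1,0,0,0,0,0,0,1,0,0,0,0,0,0,1], grip_force=30)

```text
time_s: 5.5
ee_pos: [0.5486, 0.0571, 0.0545]
ee_rot: [[-0.998, 0.068, 0.001], [0.068, 0.998, 0.0], [-0.001, 0.0, -1.0]]
ft_force: [-0.2, 0.6, 0.4]
grip_width: 0.0024
grip_force: 0.0
```

Request:
send_rows(rows=[0,0,-0.8,0,0,0,1,0,0,-0.8,0,0,0,1,0,0,-0.8,0,0,0,1,0,0,-0.8,0,0,0,1,0,0,-0.8,0,0,0,1,0,0,-0.8,0,0,0,1,0,0,-0.8,0,0,0,1,0,0,-0.8,0,0,0,1])

```text
time_s: 6.3
ee_pos: [0.5482, 0.0571, 0.1829]
ee_rot: [[-0.998, 0.068, -0.0], [0.068, 0.998, 0.0], [0.0, 0.0, -1.0]]
ft_force: [0.3, -0.1, -0.7]
grip_width: 0.0003
grip_force: 0.0
```

```bash
python3 -c "
from geo import *
need(.55,-.355,.2)"
```

```text
t 6.3 pos [0.5482 0.0571 0.1829] shift [ -1.49 -20.55  -0.86] rot [ 0.   -0.   -0.02] w 0.0003 gf 0.0 F [ 0.3 -0.1 -0.7]
```

```bash
python3 -c "
from geo import *
import cv2
wpix('w2'); cv2.imwrite('pics/w2b.png',cv2.resize(cv2.imread('pics/w2.png'),(784,588),interpolation=cv2.INTER_CUBIC))"
```

```text
(no output)
```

View pics/w2b.png

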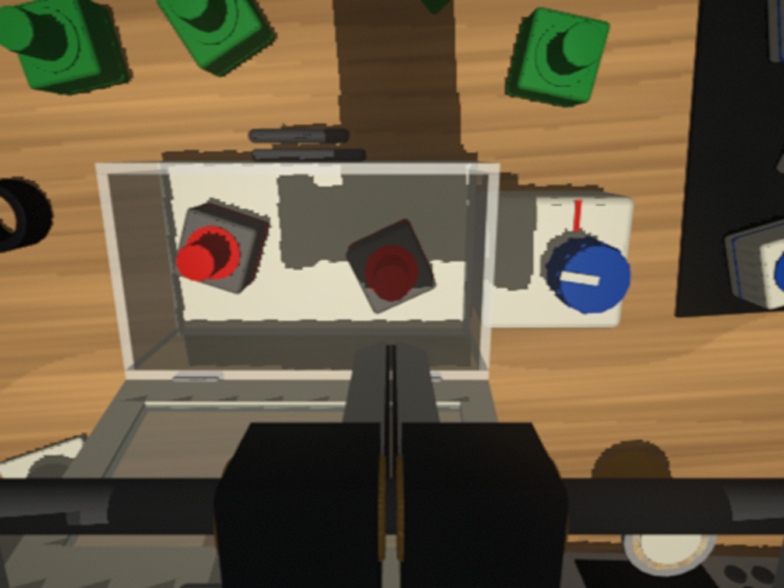

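```bash
python3 -c "
from geo import *
for n,u,v,z in [('u2top',388,285,.082),('u2band',390,272,.049),('u1',197,258,.082),('u1band',210,255,.049),('cap',594,275,.096),('A',97,165,.088),('D',500,165,.088),('B',127,378,.088),('tip',392,348,.183)]: print(n,np.round(wpt('w2',u,v,z,1.4),4))
"
```

```text
u2top [0.5509 0.0558 0.082 ]
u2band [0.5503 0.057  0.049 ]
u1 [ 0.5262 -0.0583  0.082 ]
u1band [ 0.5305 -0.0622  0.049 ]
cap [0.5496 0.1763 0.096 ]
A [ 0.4682 -0.1036  0.088 ]
D [0.4838 0.1241 0.088 ]
B [ 0.5986 -0.1128  0.088 ]
tip [0.5533 0.0578 0.183 ]
```

Request:
send_rows(rows=[0,0,1,0,0,0,1,0,0,1,0,0,0,1,0,0,1,0,0,0,1,0,0,1,0,0,0,1,0,0,0.6,0,0,0,1,0,0,0,0,0,0,1,0,0,0.1,0,0,0,1,0,0,0.1,0,0,0,1,0,0,0.1,0,0,0,1,0,0,0.1,0,0,0,1,0,0,0.1,0,0,0,1])

```text
time_s: 7.45
ee_pos: [0.5486, 0.0571, 0.0803]
ee_rot: [[-0.998, 0.068, 0.001], [0.068, 0.998, 0.0], [-0.001, 0.0, -1.0]]
ft_force: [0.8, -0.4, -0.1]
grip_width: 0.0004
grip_force: 0.0
```

Request:
send_rows(rows=[0,0,0.1,0,0,0,1,0,0,0.1,0,0,0,1,0,0,0.1,0,0,0,1,0,0,0.1,0,0,0,1,0,0,0.1,0,0,0,1])

```text
time_s: 7.95
ee_pos: [0.5484, 0.0571, 0.07]
ee_rot: [[-0.998, 0.068, -0.0], [0.068, 0.998, 0.0], [0.0, 0.0, -1.0]]
ft_force: [0.0, -0.3, -0.1]
grip_width: 0.0005
grip_force: 0.0
```

Request:
send_rows(rows=[0,0,0.1,0,0,0,1,0,0,0.1,0,0,0,1,0,0,0.1,0,0,0,1,0,0,0.1,0,0,0,1])

```text
time_s: 8.35
ee_pos: [0.5484, 0.0571, 0.062]
ee_rot: [[-0.998, 0.068, -0.0], [0.068, 0.998, 0.0], [0.0, 0.0, -1.0]]
ft_force: [0.3, 0.2, 0.5]
grip_width: 0.0008
grip_force: 0.0
```

```bash
python3 -c "
from geo import *
import cv2
a=get_image('side')['pixels'][120:300,205:385,::-1]
b=get_image('scene')['pixels'][120:300,200:380,::-1]
o=np.hstack([cv2.resize(x,(400,400),interpolation=cv2.INTER_CUBIC) for x in (a,b)])
cv2.imwrite('pics/c3.png',o)"
```

```text
(no output)
```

View pics/c3.png

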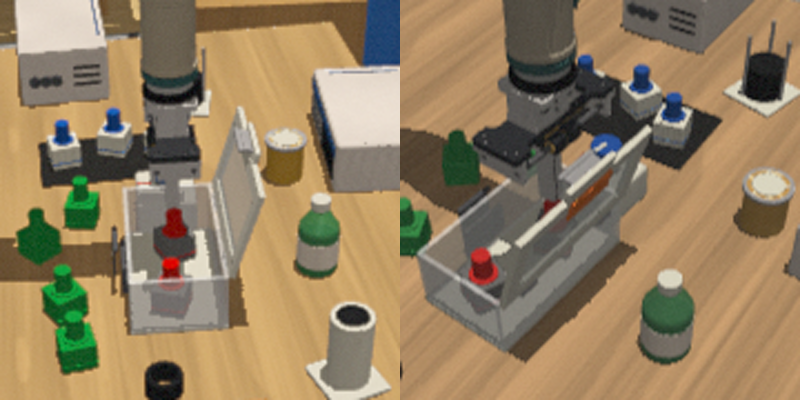

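Request:
send_rows(rows=[0,0,0.1,0,0,0,1,0,0,0.1,0,0,0,1,0,0,0.1,0,0,0,1,0,0,0.1,0,0,0,1])

```text
time_s: 8.85
ee_pos: [0.5484, 0.0571, 0.054]
ee_rot: [[-0.998, 0.068, -0.0], [0.068, 0.998, 0.0], [0.0, 0.0, -1.0]]
ft_force: [-0.3, 0.0, 0.7]
grip_width: 0.0005
grip_force: 0.0
```

Request:
send_rows(rows=[0,0,0.1,0,0,0,1,0,0,0.1,0,0,0,1,0,0,0,0,0,0,1])

```text
time_s: 9.15
ee_pos: [0.5486, 0.0571, 0.0529]
ee_rot: [[-0.998, 0.068, 0.001], [0.068, 0.998, 0.001], [-0.001, 0.001, -1.0]]
ft_force: [-5.8, 0.6, 24.8]
grip_width: 0.0004
grip_force: 12.2
```

Request:
send_rows(rows=[0,0,-0.5,0,0,0,0,0,0,0,0,0,0,0,0,0,0,0,0,0,0,0,0,0,0,0,0,0,0,0,0,0,0,0,0,0,0,0,0,0,0,0,0,0,0,0,0,0,0,0,0,0.3,0,0,0,0,0,0,0.3,0,0,0,0,0,0,0.2,0,0,0,0,0,0,0,0,0,0,0])

```text
time_s: 10.25
ee_pos: [0.5477, 0.057, 0.0433]
ee_rot: [[-0.998, 0.068, -0.002], [0.068, 0.998, -0.0], [0.002, -0.0, -1.0]]
ft_force: [0.3, -0.1, 0.2]
grip_width: 0.0471
grip_force: 0.0
```

Request:
send_rows(rows=[0,0,0.2,0,0,0,0,0,0,0.2,0,0,0,0,0,0,0.2,0,0,0,0,0,0,0.2,0,0,0,0,0,0,0,0,0,0,0])

```text
time_s: 10.75
ee_pos: [0.5479, 0.0571, 0.0275]
ee_rot: [[-0.998, 0.068, -0.001], [0.068, 0.998, -0.0], [0.001, -0.0, -1.0]]
ft_force: [-0.5, 0.2, -0.4]
grip_width: 0.0474
grip_force: 0.0
```

No contact, as expected. Close and see.

Request:
send_rows(rows=[0,0,0,0,0,0,1,0,0,0,0,0,0,1,0,0,0,0,0,0,1,0,0,0,0,0,0,1,0,0,0,0,0,0,1,0,0,0,0,0,0,1], grip_force=30)

```text
time_s: 11.35
ee_pos: [0.5485, 0.0571, 0.0283]
ee_rot: [[-0.998, 0.068, 0.0], [0.068, 0.998, 0.0], [-0.0, 0.0, -1.0]]
ft_force: [0.1, -0.4, 1.1]
grip_width: 0.0232
grip_force: 30.0
```

Request:
send_rows(rows=[0,0,-0.7,0,0,0,1,0,0,-0.9,0,0,0,1,0,0,-0.9,0,0,0,1,0,0,-0.9,0,0,0,1,0,0,-0.9,0,0,0,1,0,0,-0.9,0,0,0,1,0,0,-0.9,0,0,0,1,0,0,0,0,0,0,1])

```text
time_s: 12.15
ee_pos: [0.5502, 0.0572, 0.153]
ee_rot: [[-0.998, 0.068, 0.005], [0.068, 0.998, 0.001], [-0.005, 0.001, -1.0]]
ft_force: [0.4, -0.4, -1.6]
grip_width: 0.0235
grip_force: 3.0
```

Request:
send_rows(rows=[-0.07,-0.95,0,0,0,0,1,-0.07,-0.95,0,0,0,0,1,-0.07,-0.95,0,0,0,0,1,-0.07,-0.95,0,0,0,0,1,-0.07,-0.95,0,0,0,0,1,-0.07,-0.95,0,0,0,0,1,-0.07,-0.95,0,0,0,0,1,-0.07,-0.95,0,0,0,0,1,-0.07,-0.95,0,0,0,0,1,-0.07,-0.95,0,0,0,0,1,-0.07,-0.95,0,0,0,0,1,-0.07,-0.95,0,0,0,0,1])

```text
time_s: 13.35
ee_pos: [0.5489, -0.1721, 0.1494]
ee_rot: [[-0.998, 0.068, -0.002], [0.068, 0.998, 0.0], [0.002, 0.0, -1.0]]
ft_force: [-0.6, -0.8, -1.5]
grip_width: 0.0235
grip_force: 30.0
```

Request:
send_rows(rows=[-0.07,-0.95,0,0,0,0,1,-0.07,-0.95,0,0,0,0,1,-0.07,-0.95,0,0,0,0,1,-0.07,-0.95,0,0,0,0,1,-0.07,-0.95,0,0,0,0,1,-0.07,-0.95,0,0,0,0,1,-0.07,-0.95,0,0,0,0,1,-0.07,-0.95,0,0,0,0,1,-0.07,-0.95,0,0,0,0,1,-0.07,-0.6,0,0,0,0,1,0,0,0,0,0,0,1])

```text
time_s: 14.45
ee_pos: [0.5505, -0.3576, 0.1498]
ee_rot: [[-0.998, 0.071, -0.001], [0.071, 0.998, -0.001], [0.0, -0.001, -1.0]]
ft_force: [-0.1, 1.3, -0.5]
grip_width: 0.0237
grip_force: 30.0
```

```bash
python3 -c "
from geo import *
need(.55,-.355,.03)"
```

```text
t 14.4 pos [ 0.5505 -0.3576  0.1498] shift [0.03 0.14 5.99] rot [-0.01 -0.   -0.05] w 0.0237 gf 30.0 F [-0.1  1.3 -0.5]
```

Request:
send_rows(rows=[0,0.07,0.9,0,0,0,1,0,0.07,0.9,0,0,0,1,0,0,0.9,0,0,0,1,0,0,0.9,0,0,0,1,0,0,0.9,0,0,0,1,0,0,0.7,0,0,0,1,0,0,0.3,0,0,0,1,0,0,0.25,0,0,0,1,0,0,0.1,0,0,0,1,0,0,0,0,0,0,1])

```text
time_s: 15.45
ee_pos: [0.5517, -0.3524, 0.0335]
ee_rot: [[-0.998, 0.068, 0.001], [0.068, 0.998, -0.0], [-0.001, -0.0, -1.0]]
ft_force: [-0.9, 0.3, -1.4]
grip_width: 0.0229
grip_force: 30.0
```

Request:
send_rows(rows=[0,0,0.1,0,0,0,1,0,0,0.1,0,0,0,1,0,0,0,0,0,0,1])

```text
time_s: 15.75
ee_pos: [0.5514, -0.3522, 0.0291]
ee_rot: [[-0.998, 0.068, -0.0], [0.068, 0.998, 0.0], [0.0, 0.0, -1.0]]
ft_force: [-0.7, -0.3, -1.0]
grip_width: 0.0231
grip_force: 30.0
```

Request:
send_rows(rows=[0,0,0,0,0,0,0,0,0,0,0,0,0,0,0,0,0,0,0,0,0,0,0,0,0,0,0,0,0,0,-0.6,0,0,0,0,0,0,-1,0,0,0,0,0,0,-1,0,0,0,0,0,0,-1,0,0,0,0,0,0,-1,0,0,0,0,0,0,-1,0,0,0,0,0,0,-1,0,0,0,0,0,0,0,0,0,0,0])

```text
time_s: 16.95
ee_pos: [0.5534, -0.3538, 0.165]
ee_rot: [[-0.998, 0.068, 0.006], [0.068, 0.998, -0.004], [-0.006, -0.003, -1.0]]
ft_force: [0.0, -1.1, -0.1]
grip_width: 0.047
grip_force: 0.0
```

```bash
python3 -c "
from geo import *
need(.528,-.0595,.16)"
```

```text
t 16.9 pos [ 0.5534 -0.3538  0.165 ] shift [ 2.27 14.59  0.19] rot [-0.03  0.05 -0.02] w 0.047 gf 0.0 F [ 0.  -1.1 -0.1]
```

Request:
send_rows(rows=[0.19,0.97,0,0,0,0,0,0.19,0.97,0,0,0,0,0,0.19,0.97,0,0,0,0,0,0.19,0.97,0,0,0,0,0,0.19,0.97,0,0,0,0,0,0.19,0.97,0,0,0,0,0,0.19,0.97,0,0,0,0,0,0.19,0.97,0,0,0,0,0,0.19,0.97,0,0,0,0,0,0.19,0.97,0,0,0,0,0,0.19,0.97,0,0,0,0,0,0.19,0.97,0,0,0,0,0])

```text
time_s: 18.15
ee_pos: [0.5211, -0.116, 0.1607]
ee_rot: [[-0.998, 0.068, -0.001], [0.068, 0.998, 0.0], [0.001, 0.0, -1.0]]
ft_force: [-0.1, 0.2, 0.3]
grip_width: 0.0467
grip_force: 0.0
```

Request:
send_rows(rows=[0,0.97,0,0,0,0,0,0,0.97,0,0,0,0,0,0,0.97,0,0,0,0,0,0,0,1,0,0,0,0,0,0,1,0,0,0,0,0,0,1,0,0,0,0,0,0,0,0,0,0,0])

```text
time_s: 18.85
ee_pos: [0.5231, -0.0584, 0.0987]
ee_rot: [[-0.998, 0.068, -0.006], [0.068, 0.998, 0.0], [0.006, 0.0, -1.0]]
ft_force: [-0.3, 0.0, 0.3]
grip_width: 0.0468
grip_force: 0.0
```

```bash
python3 -c "
from geo import *
need(.528,-.0595,.028)"
```

```text
t 18.9 pos [ 0.5231 -0.0584  0.0987] shift [-0.27 -0.04  3.53] rot [ 0.   -0.05 -0.02] w 0.0468 gf 0.0 F [-0.3  0.   0.3]
```

Request:
send_rows(rows=[-0.24,-0.04,0.8,0,0,0,0,0,0,0.8,0,0,0,0,0,0,0.8,0,0,0,0,0,0,0.7,0,0,0,0,0,0,0.4,0,0,0,0,0,0,0,0,0,0,0,0,0,0,0,0,0,1,0,0,0,0,0,0,1,0,0,0,0,0,0,1,0,0,0,0,0,0,1,0,0,0,0,0,0,1])

```text
time_s: 19.95
ee_pos: [0.5309, -0.0601, 0.0317]
ee_rot: [[-0.998, 0.068, 0.001], [0.068, 0.998, -0.0], [-0.001, -0.0, -1.0]]
ft_force: [0.3, -0.3, 3.9]
grip_width: 0.0237
grip_force: 30.0
```

Request:
send_rows(rows=[0,0,0,0,0,0,1,0,0,-0.7,0,0,0,1,0,0,-0.9,0,0,0,1,0,0,-0.9,0,0,0,1,0,0,-0.9,0,0,0,1,0,0,-0.9,0,0,0,1,0,0,-0.9,0,0,0,1,0,0,-0.9,0,0,0,1,0,0,0,0,0,0,1])

```text
time_s: 20.85
ee_pos: [0.5318, -0.0601, 0.1548]
ee_rot: [[-0.998, 0.068, 0.004], [0.068, 0.998, -0.0], [-0.004, 0.0, -1.0]]
ft_force: [0.4, -0.5, -0.9]
grip_width: 0.0233
grip_force: 30.0
```

```bash
python3 -c "
from geo import *
need(.45,-.355,.15)"
```

```text
t 20.9 pos [ 0.5318 -0.0601  0.1548] shift [  3.08 -14.99   0.23] rot [ 0.    0.03 -0.02] w 0.0233 gf 30.0 F [ 0.4 -0.5 -0.9]
```

Request:
send_rows(rows=[0.19,-0.94,0,0,0,0,1,0.19,-0.94,0,0,0,0,1,0.19,-0.94,0,0,0,0,1,0.19,-0.94,0,0,0,0,1,0.19,-0.94,0,0,0,0,1,0.19,-0.94,0,0,0,0,1,0.19,-0.94,0,0,0,0,1,0.19,-0.94,0,0,0,0,1,0.19,-0.94,0,0,0,0,1,0.19,-0.94,0,0,0,0,1,0.19,-0.94,0,0,0,0,1,0.19,-0.94,0,0,0,0,1])

```text
time_s: 22.05
ee_pos: [0.4686, -0.2821, 0.1517]
ee_rot: [[-0.998, 0.068, -0.002], [0.068, 0.998, 0.001], [0.002, 0.001, -1.0]]
ft_force: [-0.5, -0.3, -0.3]
grip_width: 0.0233
grip_force: 30.0
```

Request:
send_rows(rows=[0.2,-0.94,0,0,0,0,1,0.2,-0.94,0,0,0,0,1,0.2,-0.94,0,0,0,0,1,0.2,-0.9,0,0,0,0,1,0,0,0.9,0,0,0,1,0,0,0.9,0,0,0,1,0,0,0.9,0,0,0,1,0,0,0.9,0,0,0,1,0,0,0.9,0,0,0,1,0,0,0.7,0,0,0,1,0,0,0.4,0,0,0,1,0,0,0.1,0,0,0,1])

```text
time_s: 23.25
ee_pos: [0.4479, -0.3545, 0.0379]
ee_rot: [[-0.998, 0.068, -0.002], [0.068, 0.998, 0.001], [0.002, 0.001, -1.0]]
ft_force: [0.9, -0.5, -1.4]
grip_width: 0.023
grip_force: 30.0
```

Request:
send_rows(rows=[0,0,0.15,0,0,0,1,0,0,0.1,0,0,0,1,0,0,0,0,0,0,1])

```text
time_s: 23.55
ee_pos: [0.4489, -0.3552, 0.0344]
ee_rot: [[-0.998, 0.068, 0.001], [0.068, 0.998, -0.0], [-0.001, -0.0, -1.0]]
ft_force: [-0.2, -0.0, -1.6]
grip_width: 0.0233
grip_force: 30.0
```

Request:
send_rows(rows=[0,0,0.12,0,0,0,1,0,0,0,0,0,0,0,0,0,0,0,0,0,0,0,0,0,0,0,0,0,0,0,0,0,0,0,0,0,0,-0.6,0,0,0,0,0,0,-1,0,0,0,0,0,0,-1,0,0,0,0,0,0,-1,0,0,0,0,0,0,-1,0,0,0,0,0,0.9,-1,0,0,0,0,0,0.9,-1,0,0,0,0])

```text
time_s: 24.75
ee_pos: [0.4509, -0.3193, 0.1655]
ee_rot: [[-0.998, 0.069, 0.001], [0.069, 0.998, -0.001], [-0.001, -0.001, -1.0]]
ft_force: [0.3, 0.4, 0.2]
grip_width: 0.0465
grip_force: 0.0
```

Request:
send_rows(rows=[0,1,-0.4,0,0,0,0,0,1,-0.4,0,0,0,0,0,1,-0.4,0,0,0,0,0,1,-0.4,0,0,0,0,0,1,-0.4,0,0,0,0,0,1,-0.4,0,0,0,0,0,1,0,0,0,0,0,0,1,0,0,0,0,0,0,1,0,0,0,0,0,0,1,0,0,0,0,0,0,1,0,0,0,0,0,0,1,0,0,0,0,0])

```text
time_s: 25.95
ee_pos: [0.4674, -0.079, 0.2127]
ee_rot: [[-0.998, 0.068, 0.001], [0.068, 0.998, -0.0], [-0.001, 0.0, -1.0]]
ft_force: [0.5, -0.1, -0.1]
grip_width: 0.047
grip_force: 0.0
```

Request:
send_rows(rows=[0,1,0,0,0,0,0,0,1,0,0,0,0,0,0,1,0,0,0,0,0,0,1,0,0,0,0,0,0,1,0,0,0,0,0,0,1,0,0,0,0,0,0,1,0,0,0,0,0,0,1,0,0,0,0,0,0,1,0,0,0,0,0,0,1,0,0,0,0,0,0,1,0,0,0,0,0,0,1,0,0,0,0,0])

```text
time_s: 27.15
ee_pos: [0.4837, 0.1604, 0.2127]
ee_rot: [[-0.998, 0.068, 0.001], [0.068, 0.998, 0.0], [-0.001, 0.0, -1.0]]
ft_force: [1.0, 0.2, -0.1]
grip_width: 0.0472
grip_force: 0.0
```

Request:
send_rows(rows=[0.2,1,0,0,0,0,0,0.2,1,0,0,0,0,0,0.2,1,0,0,0,0,0,0,0,0,0,0,0,0])

```text
time_s: 27.55
ee_pos: [0.475, 0.2236, 0.2125]
ee_rot: [[-0.998, 0.063, 0.0], [0.063, 0.998, 0.002], [-0.0, 0.002, -1.0]]
ft_force: [-0.8, -0.9, -0.1]
grip_width: 0.0473
grip_force: 0.0
```

```bash
python3 -c "
from geo import *
import cv2
need(.567,.332,.15)
wpix('w4'); cv2.imwrite('pics/w4b.png',cv2.resize(cv2.imread('pics/w4.png'),(784,588),interpolation=cv2.INTER_CUBIC))"
```

```text
t 27.6 pos [0.475  0.2236 0.2125] shift [-4.25  5.69  3.14] rot [0.02 0.   0.01] w 0.0473 gf 0.0 F [-0.8 -0.9 -0.1]
```

View pics/w4b.png

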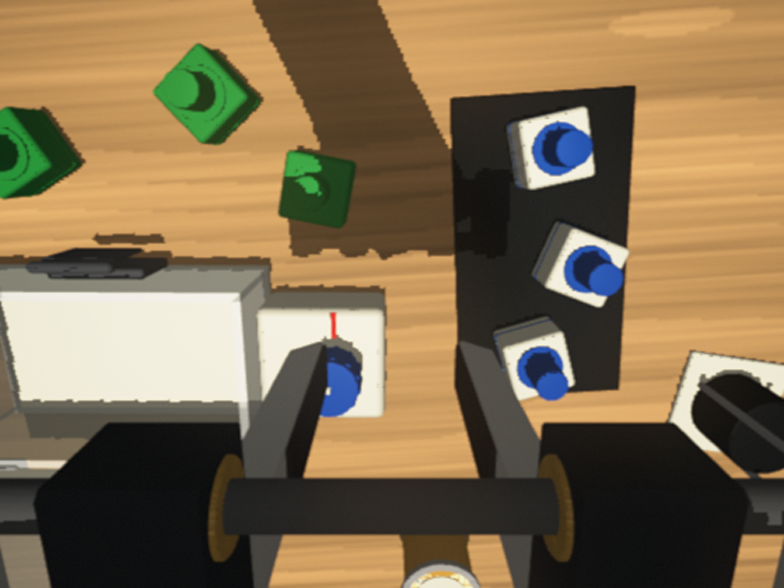

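```bash
python3 -c "
from geo import *
for n,u,v,z in [('f1',574,147,.08),('f2',606,278,.08),('f3',552,386,.08),('f1b',563,149,.046),('f2b',592,270,.046),('f3b',542,370,.046)]: print(n,np.round(wpt('w4',u,v,z,1.4),4))
need(.5665,.332,.03)"
```

```text
f1 [0.4036 0.3449 0.08  ]
f2 [0.4903 0.3688 0.08  ]
f3 [0.5674 0.3338 0.08  ]
f1b [0.4049 0.3489 0.046 ]
f2b [0.4926 0.3722 0.046 ]
f3b [0.5701 0.3363 0.046 ]
t 27.6 pos [0.4754 0.2213 0.2124] shift [-4.18  5.82  9.12] rot [ 0.  0. -0.] w 0.0466 gf 0.0 F [ 0.3 -0.3  0. ]
```

Request:
send_rows(rows=[-0.7,0.97,0.5,0,0,0,0,-0.7,0.97,0.5,0,0,0,0,-0.7,0.97,0.5,0,0,0,0,-0.7,0.97,0.5,0,0,0,0,-0.7,0.97,0.5,0,0,0,0,-0.7,0.97,0.5,0,0,0,0,0,0,0.9,0,0,0,0,0,0,0.9,0,0,0,0,0,0,0.9,0,0,0,0,0,0,0.1,0,0,0,0,0,0,0,0,0,0,0])

```text
time_s: 28.7
ee_pos: [0.5678, 0.3293, 0.096]
ee_rot: [[-0.998, 0.069, -0.0], [0.069, 0.998, -0.001], [0.0, -0.001, -1.0]]
ft_force: [0.0, 0.9, 0.6]
grip_width: 0.0469
grip_force: 0.0
```

```bash
python3 -c "
from geo import *
need(.567,.333,.028)"
```

```text
t 28.7 pos [0.5678 0.3293 0.096 ] shift [0.05 0.18 3.4 ] rot [-0.01 -0.   -0.03] w 0.0469 gf 0.0 F [0.  0.9 0.6]
```

Request:
send_rows(rows=[0.05,0.18,0.8,0,0,0,0,0,0,0.9,0,0,0,0,0,0,0.9,0,0,0,0,0,0,0.5,0,0,0,0,0,0,0.3,0,0,0,0,0,0,0,0,0,0,0,0,0,0,0,0,0,1,0,0,0,0,0,0,1,0,0,0,0,0,0,1,0,0,0,0,0,0,1,0,0,0,0,0,0,1])

```text
time_s: 29.8
ee_pos: [0.5671, 0.3345, 0.0283]
ee_rot: [[-0.998, 0.068, 0.001], [0.068, 0.998, 0.0], [-0.001, 0.0, -1.0]]
ft_force: [-0.2, -1.3, 3.2]
grip_width: 0.0234
grip_force: 30.0
```

Request:
send_rows(rows=[0,0,0,0,0,0,1,0,0,-0.7,0,0,0,1,0,0,-0.9,0,0,0,1,0,0,-0.9,0,0,0,1,0,0,-0.9,0,0,0,1,0,0,-0.9,0,0,0,1,0,0,-0.9,0,0,0,1,0,0,-0.9,0,0,0,1,0,0,0,0,0,0,1])

```text
time_s: 30.7
ee_pos: [0.5682, 0.3356, 0.1529]
ee_rot: [[-0.998, 0.068, 0.004], [0.068, 0.998, 0.003], [-0.004, 0.003, -1.0]]
ft_force: [-0.3, -0.7, -1.2]
grip_width: 0.0235
grip_force: 30.0
```

```bash
python3 -c "
from geo import *
need(.537,-.0635,.15)"
```

```text
t 30.7 pos [0.5682 0.3356 0.1529] shift [  0.21 -20.01   0.08] rot [ 0.03  0.03 -0.02] w 0.0235 gf 30.0 F [-0.3 -0.7 -1.2]
```

Request:
send_rows(rows=[0.05,-0.95,0,0,0,0,1,0.05,-0.95,0,0,0,0,1,0.05,-0.95,0,0,0,0,1,0.05,-0.95,0,0,0,0,1,0,-0.95,0,0,0,0,1,0,-0.95,0,0,0,0,1,0,-0.95,0,0,0,0,1,0,-0.95,0,0,0,0,1,0,-0.95,0,0,0,0,1,0,-0.95,0,0,0,0,1,0,-0.95,0,0,0,0,1,0,-0.95,0,0,0,0,1])

```text
time_s: 31.9
ee_pos: [0.5471, 0.1057, 0.1498]
ee_rot: [[-0.998, 0.068, 0.0], [0.068, 0.998, 0.0], [-0.0, 0.0, -1.0]]
ft_force: [0.7, 0.0, -1.3]
grip_width: 0.0231
grip_force: 29.9
```

Request:
send_rows(rows=[0,-0.95,0,0,0,0,1,0,-0.95,0,0,0,0,1,0,-0.95,0,0,0,0,1,0,-0.95,0,0,0,0,1,0,-0.95,0,0,0,0,1,0,-0.95,0,0,0,0,1,0,-0.95,0,0,0,0,1,0,-0.95,0,0,0,0,1,0,-0.95,0,0,0,0,1,0,0,0,0,0,0,1,0,0,0,0,0,0,1])

```text
time_s: 33.0
ee_pos: [0.5355, -0.0633, 0.1498]
ee_rot: [[-0.998, 0.069, 0.0], [0.069, 0.998, 0.001], [-0.0, 0.001, -1.0]]
ft_force: [0.6, 0.3, -1.2]
grip_width: 0.0236
grip_force: 30.0
```

```bash
python3 -c "
from geo import *
need(.537,-.0635,.031)"
```

```text
t 33.0 pos [ 0.5355 -0.0633  0.1498] shift [-0.08 -0.01  5.94] rot [ 0.01  0.   -0.03] w 0.0236 gf 30.0 F [ 0.6  0.3 -1.2]
```

Lower, release to 33 mm, lift; next f2.

Request:
send_rows(rows=[-0.08,0,0.9,0,0,0,1,0,0,0.9,0,0,0,1,0,0,0.9,0,0,0,1,0,0,0.9,0,0,0,1,0,0,0.9,0,0,0,1,0,0,0.7,0,0,0,1,0,0,0.4,0,0,0,1,0,0,0.2,0,0,0,1,0,0,0.05,0,0,0,1,0,0,0,0,0,0,1])

```text
time_s: 34.0
ee_pos: [0.5376, -0.0632, 0.0332]
ee_rot: [[-0.998, 0.067, 0.001], [0.067, 0.998, 0.0], [-0.001, 0.0, -1.0]]
ft_force: [-0.2, 0.1, -1.6]
grip_width: 0.0238
grip_force: 30.0
```

```bash
python3 -c "
from geo import *
need(.537,-.0635,.031)"
```

```text
t 34.0 pos [ 0.5376 -0.0632  0.0332] shift [ 0.03 -0.02  0.11] rot [ 0.    0.01 -0.02] w 0.0238 gf 30.0 F [-0.2  0.1 -1.6]
```

Request:
send_rows(rows=[0,0,0.12,0,0,0,1,0,0,0,0,0,0,0.3,0,0,0,0,0,0,0.3,0,0,0,0,0,0,0.3,0,0,-0.6,0,0,0,0.3,0,0,-1,0,0,0,0.3,0,0,-1,0,0,0,0.3,0,0,-1,0,0,0,0,0,0,-1,0,0,0,0,0,0,-1,0,0,0,0,0,0.97,-1,0,0,0,0,0,0.97,-0.3,0,0,0,0])

```text
time_s: 35.2
ee_pos: [0.5414, -0.025, 0.1715]
ee_rot: [[-0.998, 0.07, 0.005], [0.07, 0.998, -0.0], [-0.005, 0.0, -1.0]]
ft_force: [-0.4, -0.3, -0.6]
grip_width: 0.0469
grip_force: 0.0
```

Request:
send_rows(rows=[0.18,0.97,0,0,0,0,0,0.18,0.97,0,0,0,0,0,0.18,0.97,0,0,0,0,0,0.18,0.97,0,0,0,0,0,0.18,0.97,0,0,0,0,0,0.18,0.97,0,0,0,0,0,0.18,0.97,0,0,0,0,0,0.18,0.97,0,0,0,0,0,0.18,0.97,0,0,0,0,0,0.18,0.97,0,0,0,0,0,0.18,0.97,0,0,0,0,0,0.18,0.97,0,0,0,0,0])

```text
time_s: 36.4
ee_pos: [0.5124, 0.2113, 0.1694]
ee_rot: [[-0.998, 0.068, 0.001], [0.068, 0.998, 0.0], [-0.001, 0.0, -1.0]]
ft_force: [0.1, 0.1, 0.5]
grip_width: 0.0468
grip_force: 0.0
```

Request:
send_rows(rows=[0.18,0.97,0,0,0,0,0,0.18,0.97,0,0,0,0,0,0,0,0,0,0,0,0])

```text
time_s: 36.7
ee_pos: [0.5072, 0.2531, 0.1692]
ee_rot: [[-0.998, 0.063, 0.0], [0.063, 0.998, 0.002], [-0.0, 0.002, -1.0]]
ft_force: [-0.4, 0.0, -0.4]
grip_width: 0.0469
grip_force: 0.0
```

```bash
python3 -c "
from geo import *
import cv2
need(.4905,.366,.028)
wpix('w5'); cv2.imwrite('pics/w5b.png',cv2.resize(cv2.imread('pics/w5.png'),(784,588),interpolation=cv2.INTER_CUBIC))"
```

```text
t 36.7 pos [0.5072 0.2531 0.1692] shift [1.19 5.56 7.07] rot [0.02 0.   0.01] w 0.0469 gf 0.0 F [-0.4  0.  -0.4]
```

View pics/w5b.png

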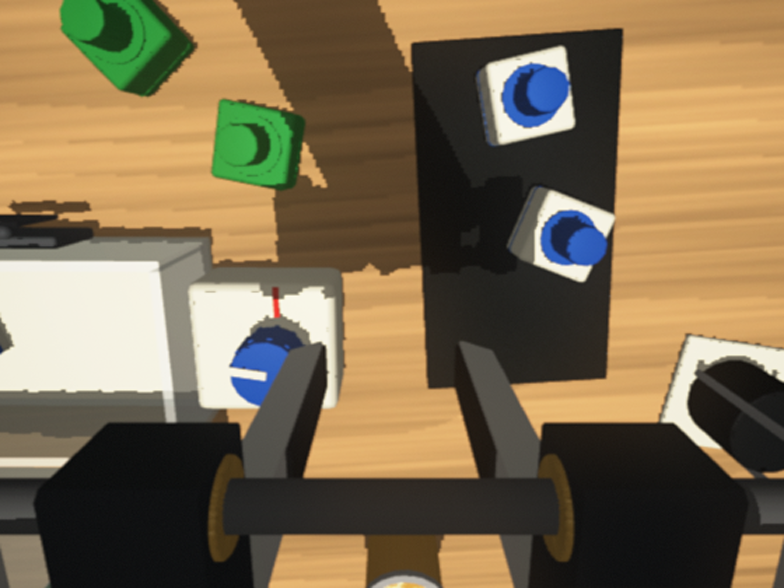

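```bash
python3 -c "
from geo import *
for n,u,v,z in [('f1',548,89,.08),('f2',587,246,.08),('f1b',535,96,.046),('f2b',573,238,.046)]: print(n,np.round(wpt('w5',u,v,z,1.4),4))
need(.4905,.367,.028)"
```

```text
f1 [0.4043 0.345  0.08  ]
f2 [0.4911 0.3688 0.08  ]
f1b [0.4046 0.3472 0.046 ]
f2b [0.4921 0.3723 0.046 ]
t 36.8 pos [0.5077 0.2507 0.169 ] shift [1.24 5.74 7.05] rot [ 0.  0. -0.] w 0.0472 gf 0.0 F [-0.1 -0.6 -0.4]
```

Request:
send_rows(rows=[0.2,0.93,0.4,0,0,0,0,0.2,0.93,0.4,0,0,0,0,0.2,0.93,0.4,0,0,0,0,0.2,0.93,0.4,0,0,0,0,0.2,0.93,0.4,0,0,0,0,0.2,0.93,0.4,0,0,0,0,0,0,0.9,0,0,0,0,0,0,0,0,0,0,0,0,0,0,0,0,0,0])

```text
time_s: 37.65
ee_pos: [0.4914, 0.3625, 0.102]
ee_rot: [[-0.998, 0.068, -0.001], [0.068, 0.998, -0.001], [0.001, -0.001, -1.0]]
ft_force: [1.1, 0.8, 0.9]
grip_width: 0.0466
grip_force: 0.0
```

```bash
python3 -c "
from geo import *
need(.4905,.367,.028)"
```

```text
t 37.6 pos [0.4914 0.3625 0.102 ] shift [0.06 0.22 3.7 ] rot [-0.01 -0.   -0.02] w 0.0466 gf 0.0 F [1.1 0.8 0.9]
```

Request:
send_rows(rows=[0.03,0.26,0.9,0,0,0,0,0,0,0.9,0,0,0,0,0,0,0.9,0,0,0,0,0,0,0.7,0,0,0,0,0,0,0.3,0,0,0,0,0,0,0,0,0,0,0,0,0,0,0,0,0,1,0,0,0,0,0,0,1,0,0,0,0,0,0,1,0,0,0,0,0,0,1,0,0,0,0,0,0,1])

```text
time_s: 38.75
ee_pos: [0.4917, 0.3681, 0.029]
ee_rot: [[-0.998, 0.068, 0.001], [0.068, 0.998, 0.001], [-0.001, 0.001, -1.0]]
ft_force: [-0.4, -0.9, 3.7]
grip_width: 0.0233
grip_force: 30.0
```

Request:
send_rows(rows=[0,0,0,0,0,0,1,0,0,-0.7,0,0,0,1,0,0,-0.9,0,0,0,1,0,0,-0.9,0,0,0,1,0,0,-0.9,0,0,0,1,0,0,-0.9,0,0,0,1,0,0,-0.9,0,0,0,1,0,0,-0.9,0,0,0,1,0,0,0,0,0,0,1])

```text
time_s: 39.65
ee_pos: [0.4928, 0.3689, 0.1532]
ee_rot: [[-0.998, 0.068, 0.004], [0.068, 0.998, 0.003], [-0.004, 0.003, -1.0]]
ft_force: [0.7, 0.1, -0.3]
grip_width: 0.0234
grip_force: 30.0
```

```bash
python3 -c "
from geo import *
need(.542,.0055,.15)"
```

```text
t 39.6 pos [0.4928 0.3689 0.1532] shift [ -3.69 -17.96   0.11] rot [ 0.03  0.03 -0.02] w 0.0234 gf 30.0 F [ 0.7  0.1 -0.3]
```

Request:
send_rows(rows=[-0.2,-0.95,0,0,0,0,1,-0.2,-0.95,0,0,0,0,1,-0.2,-0.95,0,0,0,0,1,-0.2,-0.95,0,0,0,0,1,-0.2,-0.95,0,0,0,0,1,-0.2,-0.95,0,0,0,0,1,-0.2,-0.95,0,0,0,0,1,-0.2,-0.95,0,0,0,0,1,-0.2,-0.95,0,0,0,0,1,-0.2,-0.95,0,0,0,0,1,-0.2,-0.95,0,0,0,0,1,-0.2,-0.95,0,0,0,0,1])

```text
time_s: 40.85
ee_pos: [0.5235, 0.1345, 0.1501]
ee_rot: [[-0.998, 0.069, -0.001], [0.069, 0.998, -0.001], [0.001, -0.001, -1.0]]
ft_force: [0.8, 0.3, -1.3]
grip_width: 0.0233
grip_force: 30.0
```

Request:
send_rows(rows=[-0.2,-0.95,0,0,0,0,1,-0.2,-0.95,0,0,0,0,1,-0.2,-0.95,0,0,0,0,1,-0.2,-0.95,0,0,0,0,1,-0.2,-0.95,0,0,0,0,1,-0.2,-0.95,0,0,0,0,1,-0.2,-0.85,0,0,0,0,1,0,0,0,0,0,0,1,0,0,0,0,0,0,1])

```text
time_s: 41.75
ee_pos: [0.5422, 0.004, 0.1502]
ee_rot: [[-0.998, 0.07, -0.001], [0.07, 0.998, 0.0], [0.001, 0.0, -1.0]]
ft_force: [0.9, 0.8, -1.6]
grip_width: 0.0235
grip_force: 30.0
```

```bash
python3 -c "
from geo import *
need(.542,.0055,.031)"
```

```text
t 41.8 pos [0.5422 0.004  0.1502] shift [0.01 0.07 5.96] rot [ 0.   -0.01 -0.04] w 0.0235 gf 30.0 F [ 0.9  0.8 -1.6]
```

Request:
send_rows(rows=[0,0.07,0.9,0,0,0,1,0,0,0.9,0,0,0,1,0,0,0.9,0,0,0,1,0,0,0.9,0,0,0,1,0,0,0.9,0,0,0,1,0,0,0.7,0,0,0,1,0,0,0.4,0,0,0,1,0,0,0.2,0,0,0,1,0,0,0.1,0,0,0,1,0,0,0,0,0,0,1])

```text
time_s: 42.75
ee_pos: [0.5432, 0.0062, 0.0326]
ee_rot: [[-0.998, 0.068, 0.001], [0.068, 0.998, 0.0], [-0.001, 0.0, -1.0]]
ft_force: [0.4, -0.6, -1.6]
grip_width: 0.0234
grip_force: 30.0
```

```bash
python3 -c "
from geo import *
need(.542,.0055,.031)"
```

```text
t 42.8 pos [0.5432 0.0062 0.0326] shift [ 0.06 -0.04  0.08] rot [ 0.    0.   -0.02] w 0.0234 gf 30.0 F [ 0.4 -0.6 -1.6]
```

Request:
send_rows(rows=[0,0,0.08,0,0,0,1,0,0,0,0,0,0,0.3,0,0,0,0,0,0,0.3,0,0,0,0,0,0,0.3,0,0,-0.6,0,0,0,0.3,0,0,-1,0,0,0,0.3,0,0,-1,0,0,0,0.3,0,0,-1,0,0,0,0,0,0,-1,0,0,0,0,0,0,-1,0,0,0,0,0,0.97,-1,0,0,0,0,0,0.97,-0.3,0,0,0,0])

```text
time_s: 43.95
ee_pos: [0.5471, 0.0445, 0.172]
ee_rot: [[-0.998, 0.07, 0.005], [0.07, 0.998, 0.0], [-0.005, 0.001, -1.0]]
ft_force: [0.1, 0.7, -0.6]
grip_width: 0.047
grip_force: 0.0
```

Request:
send_rows(rows=[0.5,0.97,0,0,0,0,0,0.5,0.97,0,0,0,0,0,0.5,0.97,0,0,0,0,0,0.5,0.97,0,0,0,0,0,0.5,0.97,0,0,0,0,0,0.5,0.97,0,0,0,0,0,0.6,0.97,0,0,0,0,0,0.6,0.97,0,0,0,0,0,0.6,0.97,0,0,0,0,0,0.6,0.97,0,0,0,0,0,0.6,0.97,0,0,0,0,0,0,0,0,0,0,0,0])

```text
time_s: 45.15
ee_pos: [0.4386, 0.269, 0.1696]
ee_rot: [[-0.998, 0.062, -0.0], [0.062, 0.998, 0.002], [0.0, 0.002, -1.0]]
ft_force: [0.2, 0.5, 0.0]
grip_width: 0.0471
grip_force: 0.0
```

```bash
python3 -c "
from geo import *
import cv2
need(.404,.345,.1)
wpix('w6'); cv2.imwrite('pics/w6b.png',cv2.resize(cv2.imread('pics/w6.png'),(784,588),interpolation=cv2.INTER_CUBIC))"
```

```text
t 45.1 pos [0.4386 0.269  0.1696] shift [1.96 3.68 3.49] rot [ 0.02 -0.    0.02] w 0.0471 gf 0.0 F [0.2 0.5 0. ]
```

View pics/w6b.png

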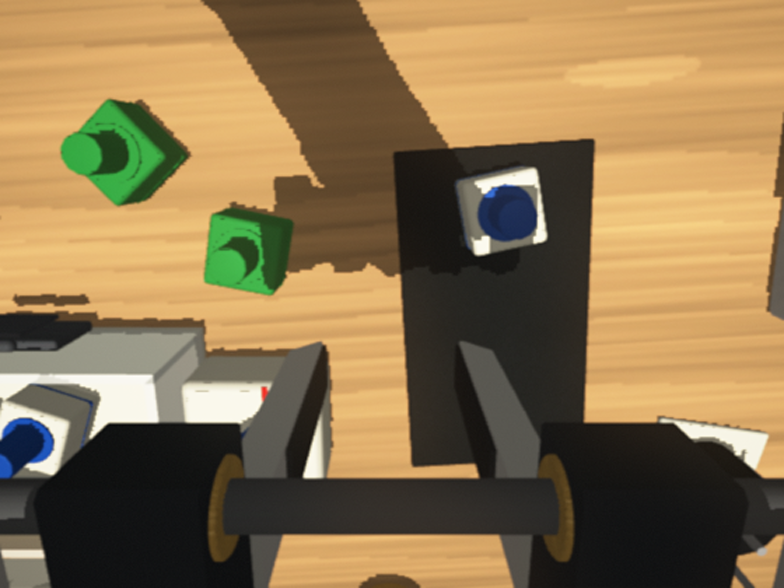

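```bash
python3 -c "
from geo import *
print(wpt('w6',515,215,.08,1.4))
need(.404,.345,.1)"
```

```text
[0.40193871 0.3431863  0.08      ]
t 45.2 pos [0.4398 0.2668 0.1695] shift [2.04 3.78 3.48] rot [0.01 0.   0.  ] w 0.0472 gf 0.0 F [-0.1 -0.2 -0.5]
```

Request:
send_rows(rows=[0.5,0.92,0.4,0,0,0,0,0.5,0.92,0.4,0,0,0,0,0.5,0.92,0.8,0,0,0,0,0.5,0.92,0.9,0,0,0,0,0,0,0.7,0,0,0,0,0,0,0,0,0,0,0,0,0,0,0,0,0,0])

```text
time_s: 45.9
ee_pos: [0.4065, 0.3404, 0.1052]
ee_rot: [[-0.998, 0.07, 0.001], [0.07, 0.998, -0.001], [-0.001, -0.001, -1.0]]
ft_force: [-0.1, -0.2, 0.1]
grip_width: 0.0471
grip_force: 0.0
```

```bash
python3 -c "
from geo import *
need(.404,.345,.028)"
```

```text
t 45.9 pos [0.4065 0.3404 0.1052] shift [0.14 0.22 3.86] rot [-0.01  0.01 -0.04] w 0.0471 gf 0.0 F [-0.1 -0.2  0.1]
```

Request:
send_rows(rows=[0.14,0.2,0.9,0,0,0,0,0,0,0.9,0,0,0,0,0,0,0.9,0,0,0,0,0,0,0.8,0,0,0,0,0,0,0.35,0,0,0,0,0,0,0,0,0,0,0,0,0,0,0,0,0,1,0,0,0,0,0,0,1,0,0,0,0,0,0,1,0,0,0,0,0,0,1,0,0,0,0,0,0,1])

```text
time_s: 47.0
ee_pos: [0.4031, 0.346, 0.0283]
ee_rot: [[-0.998, 0.068, 0.001], [0.068, 0.998, 0.0], [-0.001, 0.0, -1.0]]
ft_force: [0.2, -1.4, 4.2]
grip_width: 0.0233
grip_force: 29.9
```

Request:
send_rows(rows=[0,0,0,0,0,0,1,0,0,-0.7,0,0,0,1,0,0,-0.9,0,0,0,1,0,0,-0.9,0,0,0,1,0,0,-0.9,0,0,0,1,0,0,-0.9,0,0,0,1,0,0,-0.9,0,0,0,1,0,0,-0.9,0,0,0,1,0,0,0,0,0,0,1])

```text
time_s: 47.9
ee_pos: [0.4038, 0.3473, 0.1514]
ee_rot: [[-0.998, 0.068, 0.003], [0.068, 0.998, 0.003], [-0.003, 0.003, -1.0]]
ft_force: [1.0, -0.6, -1.1]
grip_width: 0.0232
grip_force: 29.9
```

```bash
python3 -c "
from geo import *
need(.547,.0745,.15)"
```

```text
t 47.9 pos [0.4038 0.3473 0.1514] shift [ -8.06 -13.12   0.05] rot [ 0.03  0.02 -0.02] w 0.0232 gf 29.9 F [ 1.  -0.6 -1.1]
```

Request:
send_rows(rows=[-0.58,-0.94,0,0,0,0,1,-0.58,-0.94,0,0,0,0,1,-0.58,-0.94,0,0,0,0,1,-0.58,-0.94,0,0,0,0,1,-0.58,-0.94,0,0,0,0,1,-0.58,-0.94,0,0,0,0,1,-0.58,-0.94,0,0,0,0,1,-0.58,-0.94,0,0,0,0,1,-0.58,-0.94,0,0,0,0,1,-0.58,-0.94,0,0,0,0,1,-0.58,-0.94,0,0,0,0,1,-0.58,-0.94,0,0,0,0,1])

```text
time_s: 49.1
ee_pos: [0.5259, 0.1107, 0.1483]
ee_rot: [[-0.998, 0.068, -0.002], [0.068, 0.998, -0.0], [0.002, -0.0, -1.0]]
ft_force: [0.6, -0.1, -1.4]
grip_width: 0.0236
grip_force: 29.9
```

Request:
send_rows(rows=[-0.5,-0.92,0,0,0,0,1,-0.5,-0.92,0,0,0,0,1,0,0,0,0,0,0,1,0,0,0,0,0,0,1])

```text
time_s: 49.5
ee_pos: [0.543, 0.0737, 0.1486]
ee_rot: [[-0.998, 0.068, -0.002], [0.068, 0.998, 0.0], [0.002, 0.0, -1.0]]
ft_force: [-0.6, 0.2, -2.0]
grip_width: 0.0232
grip_force: 29.9
```

```bash
python3 -c "
from geo import *
need(.547,.0745,.031)"
```

```text
t 49.5 pos [0.543  0.0737 0.1486] shift [-0.21  0.05  5.88] rot [ 0.   -0.02 -0.03] w 0.0232 gf 29.9 F [-0.6  0.2 -2. ]
```

Request:
send_rows(rows=[-0.15,0.03,0.9,0,0,0,1,0,0,0.9,0,0,0,1,0,0,0.9,0,0,0,1,0,0,0.9,0,0,0,1,0,0,0.9,0,0,0,1,0,0,0.7,0,0,0,1,0,0,0.4,0,0,0,1,0,0,0.2,0,0,0,1,0,0,0.05,0,0,0,1,0,0,0,0,0,0,1])

```text
time_s: 50.5
ee_pos: [0.5472, 0.0742, 0.0331]
ee_rot: [[-0.998, 0.067, 0.001], [0.067, 0.998, 0.0], [-0.001, 0.0, -1.0]]
ft_force: [0.4, 0.4, -1.6]
grip_width: 0.0236
grip_force: 29.9
```

Request:
send_rows(rows=[0,0,0.08,0,0,0,1,0,0,0,0,0,0,1])

```text
time_s: 50.7
ee_pos: [0.5472, 0.0739, 0.0315]
ee_rot: [[-0.998, 0.068, 0.001], [0.068, 0.998, 0.0], [-0.001, 0.0, -1.0]]
ft_force: [-0.3, -1.2, -1.7]
grip_width: 0.0236
grip_force: 29.9
```

Request:
send_rows(rows=[0,0,0.03,0,0,0,0.3,0,0,0,0,0,0,0.3,0,0,0,0,0,0,0.3,0,0,-0.6,0,0,0,0.3,0,0,-1,0,0,0,0.3,0,0,-1,0,0,0,0.3,0,0,-1,0,0,0,0.3,0,0,-1,0,0,0,0.3,0,0,-1,0,0,0,0.3,0.5,-0.5,-1,0,0,0,1,0.5,-0.5,-1,0,0,0,1,0.5,-0.5,-1,0,0,0,1])

```text
time_s: 51.9
ee_pos: [0.5145, 0.0456, 0.2043]
ee_rot: [[-0.998, 0.068, 0.001], [0.068, 0.998, 0.0], [-0.001, 0.0, -1.0]]
ft_force: [0.2, -0.6, -0.3]
grip_width: 0.0122
grip_force: 0.0
```

Request:
send_rows(rows=[0.5,-0.5,-1,0,0,0,1,0.5,-0.5,-1,0,0,0,1,0.5,-0.5,-1,0,0,0,1,0,0,-1,0,0,0,1,0,0,0,0,0,0,1])

```text
time_s: 52.4
ee_pos: [0.4846, 0.0178, 0.2859]
ee_rot: [[-0.998, 0.069, 0.006], [0.069, 0.998, 0.001], [-0.006, 0.001, -1.0]]
ft_force: [0.5, 1.0, 0.0]
grip_width: 0.0006
grip_force: 0.0
```

```bash
python3 -c "
from geo import *
import cv2
a=get_image('side')['pixels'][160:360,205:355,::-1]
b=get_image('wrist')['pixels'][:,:,::-1]
o=np.hstack([cv2.resize(a,(315,420),interpolation=cv2.INTER_CUBIC),cv2.resize(b[:,20:500],(480,420))])
cv2.imwrite('pics/c7.png',o)
need(.69,-.004,.2)"
```

```text
t 52.5 pos [0.483  0.0182 0.283 ] shift [-10.4   -0.41   4.16] rot [ 0.    0.01 -0.02] w 0.0005 gf 0.0 F [ 0.8 -0.1 -0.9]
```

View pics/c7.png

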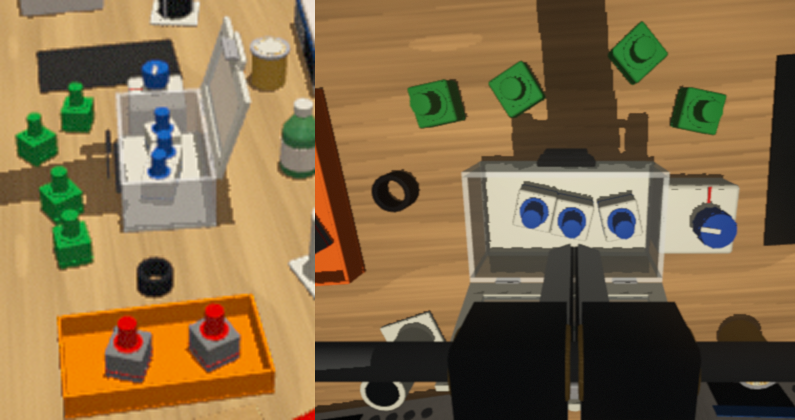

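Request:
send_rows(rows=[-0.95,-0.03,0,0,0,0,1,-0.95,-0.03,0,0,0,0,1,-0.95,-0.03,0,0,0,0,1,-0.95,-0.03,0,0,0,0,1,-0.95,-0.03,0,0,0,0,1,-0.95,-0.03,0,0,0,0,1,-0.95,-0.03,0,0,0,0,1,-0.95,-0.03,0,0,0,0,1,-0.95,-0.03,0,0,0,0,1,-0.95,-0.03,0,0,0,0,1,-0.95,-0.03,0,0,0,0,1,-0.95,-0.03,0,0,0,0,1])

```text
time_s: 53.7
ee_pos: [0.71, -0.0043, 0.2805]
ee_rot: [[-0.998, 0.067, -0.003], [0.067, 0.998, 0.0], [0.003, -0.0, -1.0]]
ft_force: [0.6, -0.2, 0.3]
grip_width: 0.0006
grip_force: 0.0
```

Request:
send_rows(rows=[0,0,0.9,0,0,0,1,0,0,0.9,0,0,0,1,0,0,0.9,0,0,0,1,0,0,0.9,0,0,0,1,0,0,0.9,0,0,0,1,0,0,0.8,0,0,0,1,0,0,0,0,0,0,1])

```text
time_s: 54.4
ee_pos: [0.7071, -0.0041, 0.1722]
ee_rot: [[-0.998, 0.067, -0.008], [0.067, 0.998, 0.0], [0.008, -0.0, -1.0]]
ft_force: [-0.1, -0.2, 1.0]
grip_width: 0.0005
grip_force: 0.0
```

```bash
python3 -c "
from geo import *
need(.62,-.001,.177)"
```

```text
t 54.4 pos [ 0.7071 -0.0041  0.1722] shift [ 4.36 -0.14 -0.21] rot [-0.   -0.07 -0.02] w 0.0005 gf 0.0 F [-0.1 -0.2  1. ]
```

Pull toward the robot in steps.

Request:
send_rows(rows=[0.4,0,0,0,0,0,1,0.4,0,0,0,0,0,1,0.4,0,0,0,0,0,1,0.4,0,0,0,0,0,1,0.4,0,0,0,0,0,1,0.4,0,0,0,0,0,1])

```text
time_s: 55.0
ee_pos: [0.6627, -0.0014, 0.1775]
ee_rot: [[-0.998, 0.068, 0.003], [0.068, 0.998, -0.0], [-0.003, 0.0, -1.0]]
ft_force: [3.9, 0.3, 2.8]
grip_width: 0.0006
grip_force: 1.7
```

Request:
send_rows(rows=[0.4,0,0,0,0,0,1,0.4,0,0,0,0,0,1,0.4,0,0,0,0,0,1,0.4,0,0,0,0,0,1,0.4,0,0,0,0,0,1,0.4,0,0,0,0,0,1])

```text
time_s: 55.6
ee_pos: [0.6134, 0.002, 0.1765]
ee_rot: [[-0.998, 0.068, -0.0], [0.068, 0.998, 0.0], [0.0, 0.0, -1.0]]
ft_force: [2.3, -0.4, 1.8]
grip_width: 0.0004
grip_force: 1.3
```

Request:
send_rows(rows=[0.5,0,0,0,0,0,1,0.5,0,0,0,0,0,1,0.5,0,0,0,0,0,1,0.5,0,0,0,0,0,1,0.5,0,0,0,0,0,1,0.5,0,0,0,0,0,1])

```text
time_s: 56.2
ee_pos: [0.5531, 0.006, 0.1766]
ee_rot: [[-0.998, 0.068, -0.001], [0.068, 0.998, 0.0], [0.001, -0.0, -1.0]]
ft_force: [1.7, 0.1, -0.6]
grip_width: 0.0007
grip_force: 0.9
```

Request:
send_rows(rows=[0.4,0,0.3,0,0,0,1,0.4,0,0.3,0,0,0,1,0.3,0,0.4,0,0,0,1,0.3,0,0.4,0,0,0,1,0.2,0,0.4,0,0,0,1,0.2,0,0.4,0,0,0,1])

```text
time_s: 56.8
ee_pos: [0.5176, 0.0085, 0.1321]
ee_rot: [[-0.998, 0.068, -0.001], [0.068, 0.998, 0.0], [0.001, 0.0, -1.0]]
ft_force: [-0.0, -0.4, 1.5]
grip_width: 0.0003
grip_force: 0.7
```

Request:
send_rows(rows=[0.3,0,0.4,0,0,0,1,0.3,0,0.4,0,0,0,1,0.3,0,0.4,0,0,0,1,0.2,0,0.4,0,0,0,1,0,0,0.3,0,0,0,1,0,0,0.2,0,0,0,1,0,0,0,0,0,0,1])

```text
time_s: 57.5
ee_pos: [0.496, 0.0098, 0.0899]
ee_rot: [[-0.998, 0.068, -0.001], [0.068, 0.998, -0.0], [0.001, -0.0, -1.0]]
ft_force: [-0.4, -1.1, 1.2]
grip_width: 0.0004
grip_force: 0.0
```

```bash
python3 -c "
from geo import *
need(.493,.009,.072)"
```

```text
t 57.5 pos [0.496  0.0098 0.0899] shift [ 0.14 -0.05  0.89] rot [-0.   -0.01 -0.02] w 0.0004 gf 0.0 F [-0.4 -1.1  1.2]
```

Request:
send_rows(rows=[0.03,0,0.15,0,0,0,1,0.03,0,0.15,0,0,0,1,0.03,0,0.15,0,0,0,1,0,0,0.1,0,0,0,1,0,0,0.1,0,0,0,1])

```text
time_s: 58.0
ee_pos: [0.4944, 0.01, 0.0778]
ee_rot: [[-0.998, 0.068, -0.0], [0.068, 0.998, 0.0], [0.0, 0.0, -1.0]]
ft_force: [-1.1, -0.4, 2.3]
grip_width: 0.0002
grip_force: 0.9
```

Request:
send_rows(rows=[0,0,0.1,0,0,0,1,0,0,0.1,0,0,0,1,0,0,0,0,0,0,1])

```text
time_s: 58.3
ee_pos: [0.4946, 0.01, 0.0732]
ee_rot: [[-0.998, 0.068, -0.0], [0.068, 0.998, 0.0], [0.0, -0.0, -1.0]]
ft_force: [0.3, 0.1, 0.1]
grip_width: 0.0001
grip_force: 0.0
```

Request:
send_rows(rows=[0,0,0.1,0,0,0,1,0,0,0.1,0,0,0,1,0,0,0,0,0,0,1])

```text
time_s: 58.6
ee_pos: [0.4949, 0.01, 0.0712]
ee_rot: [[-0.998, 0.068, 0.001], [0.068, 0.998, 0.0], [-0.001, 0.0, -1.0]]
ft_force: [-5.1, -0.5, 18.1]
grip_width: 0.0006
grip_force: 9.0
```

Request:
send_rows(rows=[0,0,0.08,0,0,0,1,0,0,0,0,0,0,1,0,0,-0.6,0,0,0,1,0,0,-0.9,0,0,0,1,0,0,-0.9,0,0,0,0,0,0,-0.9,0,0,0,-0.6,-0.23,0.85,0,0,0,0,-0.6,-0.23,0.85,0,0,0,0,-0.6,-0.23,0.85,0,0,0,0,-0.6,-0.23,0.85,0,0,0,0,-0.6,-0.23,0.85,0,0,0,0,-0.6,-0.23,0.85,0,0,0,0,-0.6])

```text
time_s: 59.8
ee_pos: [0.5295, 0.1111, 0.1338]
ee_rot: [[-0.998, 0.068, -0.0], [0.068, 0.998, -0.0], [0.0, -0.0, -1.0]]
ft_force: [0.2, -0.2, -0.3]
grip_width: 0.0613
grip_force: 0.0
```

Request:
send_rows(rows=[-0.23,0.85,0,0,0,0,-0.6,-0.23,0.85,0,0,0,0,-0.6,-0.23,0.85,0,0,0,0,-0.6,-0.23,0.85,0,0,0,0,-0.6,0,0,0,0,0,0,-0.6])

```text
time_s: 60.3
ee_pos: [0.5527, 0.1802, 0.1338]
ee_rot: [[-0.998, 0.064, 0.001], [0.064, 0.998, 0.002], [-0.001, 0.002, -1.0]]
ft_force: [-1.0, 0.2, -0.0]
grip_width: 0.075
grip_force: 0.0
```

```bash
python3 -c "
from geo import *
import cv2
need(.552,.1765,.044); print(sense()['qpos'][6])
a=get_image('side')['pixels'][160:300,205:355,::-1]
b=get_image('wrist')['pixels'][:,:,::-1]
o=np.hstack([cv2.resize(a,(310,290),interpolation=cv2.INTER_CUBIC),cv2.resize(b[100:390,70:550],(480,290))])
cv2.imwrite('pics/c8.png',o)"
```

```text
t 60.3 pos [0.5527 0.1802 0.1338] shift [ 0.03 -0.2   4.49] rot [0.02 0.   0.01] w 0.075 gf 0.0 F [-1.   0.2 -0. ]
1.2176907744496948
```

View pics/c8.png

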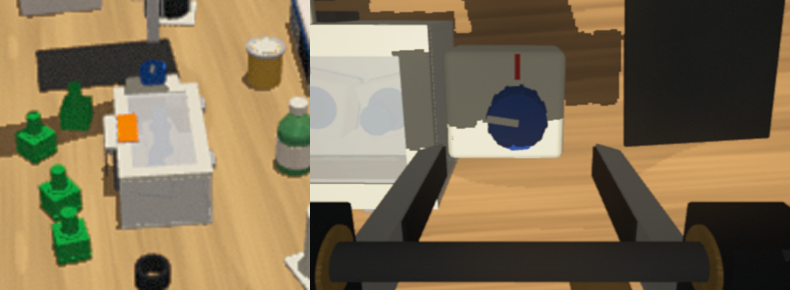

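```bash
python3 -c "
from geo import *
wpix('w8'); print(wpt('w8',277,218,.096))
need(.552,.1765,.044)"
```

```text
[0.54898788 0.17575655 0.096     ]
t 60.5 pos [0.5518 0.1756 0.1338] shift [-0.01  0.05  4.49] rot [-0.01 -0.01 -0.03] w 0.0751 gf 0.0 F [ 0.1 -0.4 -0.4]
```

Request:
send_rows(rows=[0,-0.13,0,0,0,-1,-0.6,0,0,0,0,0,-1,-0.6,0,0,0,0,0,-1,-0.6,0,0,0,0,0,-1,-0.6,0,0,0,0,0,-1,-0.6,0,0,0,0,0,-1,-0.6,0,0,0,0,0,-1,-0.6,0,0,0,0,0,-1,-0.6,0,0,0,0,0,0,-0.6])

```text
time_s: 61.35
ee_pos: [0.5518, 0.1722, 0.134]
ee_rot: [[-0.629, -0.777, -0.0], [-0.777, 0.629, -0.001], [0.001, -0.0, -1.0]]
ft_force: [-0.6, -0.5, -0.2]
grip_width: 0.0752
grip_force: 0.0
```

```bash
python3 -c "
from geo import *
need(.552,.1765,.044,.895)"
```

```text
t 61.4 pos [0.5518 0.1722 0.134 ] shift [-0.17  0.13  4.5 ] rot [-0.   -0.01 -0.04] w 0.0752 gf 0.0 F [-0.6 -0.5 -0.2]
```

Request:
send_rows(rows=[-0.12,0.15,0.8,0,0,0,-0.6,0,0,0.9,0,0,0,-0.6,0,0,0.9,0,0,0,-0.6,0,0,0.9,0,0,0,-0.6,0,0,0.6,0,0,0,-0.6,0,0,0.4,0,0,0,-0.6,0,0,0,0,0,0,-0.6])

```text
time_s: 62.05
ee_pos: [0.5504, 0.1771, 0.0431]
ee_rot: [[-0.629, -0.778, -0.002], [-0.778, 0.629, -0.001], [0.002, 0.001, -1.0]]
ft_force: [0.3, -0.4, -0.3]
grip_width: 0.0751
grip_force: 0.0
```

Request:
send_rows(rows=[0,0,0,0,0,0,1,0,0,0,0,0,0,1,0,0,0,0,0,0,1,0,0,0,0,0,0,1,0,0,0,0,0,0,1,0,0,0,0,0,0,1,0,0,0,0,0,0,1,0,0,0,0,0,0,1], grip_force=30)

```text
time_s: 62.85
ee_pos: [0.5527, 0.1768, 0.0444]
ee_rot: [[-0.628, -0.778, 0.002], [-0.778, 0.628, -0.001], [-0.001, -0.002, -1.0]]
ft_force: [3.1, -3.9, 1.6]
grip_width: 0.0413
grip_force: 30.0
```

Gripped at 41 mm. Turn clockwise (+ about tool z).

Request:
send_rows(rows=[0,0,0,0,0,1,1,0,0,0,0,0,1,1,0,0,0,0,0,1,1,0,0,0,0,0,1,1,0,0,0,0,0,1,1,0,0,0,0,0,1,1,0,0,0,0,0,1,1,0,0,0,0,0,1,1,0,0,0,0,0,1,1,0,0,0,0,0,1,1,0,0,0,0,0,0.5,1,0,0,0,0,0,0,1])

```text
time_s: 64.05
ee_pos: [0.5529, 0.1763, 0.0445]
ee_rot: [[-0.932, 0.362, 0.003], [0.362, 0.932, -0.001], [-0.004, -0.0, -1.0]]
ft_force: [3.7, -4.7, 2.4]
grip_width: 0.0414
grip_force: 30.0
```

```bash
python3 -c "
from geo import *
s=sense(); print(s['moment'],s['ft_force'],s['qpos'][6])
need(.552,.1768,.044,-.5)"
```

```text
[-0.99444777 -0.90988556 -0.06298111] [ 3.68306698 -4.69677384  2.40045135] 1.0571765875578758
t 64.0 pos [0.5529 0.1763 0.0445] shift [0.05 0.01 0.02] rot [0.   0.03 1.08] w 0.0414 gf 30.0 F [ 3.7 -4.7  2.4]
```

Request:
send_rows(rows=[0,0,0,0,0,0.8,1,0,0,0,0,0,0,1])

```text
time_s: 64.25
ee_pos: [0.5529, 0.1763, 0.0445]
ee_rot: [[-0.893, 0.45, 0.003], [0.45, 0.893, -0.001], [-0.003, 0.0, -1.0]]
ft_force: [3.8, -4.9, 2.3]
grip_width: 0.0415
grip_force: 30.0
```

```bash
python3 -c "
from geo import *
print(sense()['moment'][2]); need(.552,.1768,.044,-.5)"
```

```text
-0.048451241147052966
t 64.2 pos [0.5529 0.1763 0.0445] shift [0.05 0.   0.02] rot [0.   0.03 0.27] w 0.0415 gf 30.0 F [ 3.8 -4.9  2.3]
```

Request:
send_rows(rows=[0,0,0,0,0,0.7,1,0,0,0,0,0,0,1])

```text
time_s: 64.45
ee_pos: [0.5526, 0.1764, 0.0445]
ee_rot: [[-0.853, 0.522, 0.003], [0.522, 0.853, -0.001], [-0.003, 0.0, -1.0]]
ft_force: [2.9, -4.7, 2.5]
grip_width: 0.0415
grip_force: 30.0
```

```bash
python3 -c "
from geo import *
print(sense()['moment'][2]); need(.552,.1768,.044,-.5)"
```

```text
0.3278911953283566
t 64.5 pos [0.5526 0.1764 0.0445] shift [0.04 0.   0.02] rot [ 0.    0.03 -0.41] w 0.0415 gf 30.0 F [ 2.9 -4.7  2.5]
```

Request:
send_rows(rows=[0,0,0,0,0,0.7,1,0,0,0,0,0,0,1])

```text
time_s: 64.65
ee_pos: [0.5511, 0.1774, 0.0444]
ee_rot: [[-0.807, 0.591, 0.0], [0.591, 0.807, -0.0], [-0.0, -0.0, -1.0]]
ft_force: [0.2, -2.1, 5.8]
grip_width: 0.0417
grip_force: 30.0
```

```bash
python3 -c "
from geo import *
print(sense()['moment'][2]); need(.552,.1768,.044,-.5)"
```

```text
0.25076999943229367
t 64.7 pos [0.5511 0.1774 0.0444] shift [-0.05  0.    0.02] rot [-0.   0.  -1.1] w 0.0417 gf 30.0 F [ 0.2 -2.1  5.8]
```

Request:
send_rows(rows=[0,0,0,0,0,0,-0.6,0,0,0,0,0,0,-0.6,0,0,0,0,0,0,-0.6,0,0,0,0,0,0,-0.6,0,0,0,0,0,0,-0.6,0,0,-0.6,0,0,0,-0.6,0,0,-0.9,0,0,0,-0.6,0,0,-0.9,0,0,0,-0.6,0,0,-0.9,0,0,0,-0.6,0,0,-0.9,0,0,0,-0.6,0,0,-0.9,0,0,0,-0.6,0,0,0,0,0,0,-0.6])

```text
time_s: 65.85
ee_pos: [0.5531, 0.1781, 0.149]
ee_rot: [[-0.807, 0.591, 0.005], [0.591, 0.807, 0.002], [-0.003, 0.005, -1.0]]
ft_force: [-0.2, 0.0, 0.1]
grip_width: 0.0749
grip_force: 0.0
```

```bash
python3 -c "
from geo import *
import cv2
a=get_image('side')['pixels'][160:360,205:355,::-1]
b=get_image('wrist')['pixels'][:,:,::-1]
o=np.hstack([cv2.resize(a,(315,420),interpolation=cv2.INTER_CUBIC),cv2.resize(b[100:380,100:420],(480,420))])
cv2.imwrite('pics/c9.png',o)"
```

```text
(no output)
```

View pics/c9.png

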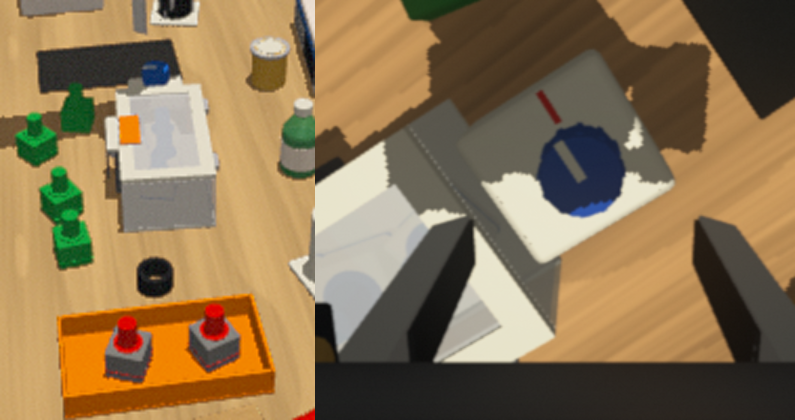

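```bash
python3 -c "
from bench import *
print(hand_in())"
```

```text
the job is handed in; nothing more can be done
None
```

I finished the changeover and handed it in, but `hand_in()` returned no verdict. By the camera and force readings, both used cartridges are in the tray, all three fresh ones are in the box, the lid is shut past its catch, and the vent cap was then turned to its stop (pointer in line with the red mark).

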